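# Refill the sprung jar dispenser in a shoe repair shop

## Task

Refill the sloping dispenser with the two squat jars of shoe cream: pull its sprung pusher back until the catch holds it and let go, then stand both jars in the lane, lids up and flat on its sloping floor before you release them. Then press the catch's tab so that the pusher springs forward and closes the row up against the end stop, and leave everything else on the bench where it is.

Things in the scene. Friction and masses are not known exactly. Their poses are not given: they have to be found in the camera images.
- lane: Lane of the dispenser, a grey sheet-metal channel leaning 30 deg sideways so that it opens up and towards the robot. Origin: on its floor, mid-width, at the end stop's inner face, 60 mm above the table. y: level, along the lane from end stop to catch; x: across it, away from the robot and up the lean; z: square to the floor, 30 deg off vertical. Two jars fill y = 0 to 88 mm
- lane_mouth (a point): Point in the lane, mid-width, 90 mm along from the end stop, 23 mm above the floor, level with the rims; axes as the lane's. The lane is 54 mm wide inside; walls 16 mm high, then lips flaring out to 69 mm apart, 23 mm above the floor; they reach to lane y = 183 mm. End stop 22 mm high. Stand about 100 x 262 mm, fixed
- pusher (a joint): Slide of the pusher along lane y (m): 0 = forward, 0.154 = end of travel. Its face is at lane y = 4 mm + joint. The catch snaps in by 0.150 and then holds it at about 0.144. The spring pushes forward with 4 N (forward) to 6 N (back); damped, 30 N per m/s; passing the catch takes some 2 N more. Closed on two jars it reads about 0.084
- pusher_grip (a point): Where to take the pusher: in its upright black handle plate, 28 mm wide across the lane, 10 mm thick along it. The point is mid-plate, 18 mm below the top, 62 mm above the lane's floor, at lane y = 9 mm + joint; the wider plate below begins 22 mm under it. Moves with the pusher; axes as the lane's
- catch_tab (a point): Middle of the top of the catch's thumb tab, a steel plate 36 mm (across the lane) x 34 mm (along it) at the end of the lane away from the stop: lane y = 236 mm, 27 mm above the lane's floor. It is pressed down towards the floor, square to it
- catch (a joint): Angle of the catch, a sprung seesaw with its axle 26 mm before the middle of the tab: 0 = at rest (hook down), 0.48 = tab fully pressed, its middle 12 mm down. It lets the pusher go from about 0.27 on, the tab's middle about 7 mm down; takes about 4 to 8 N (more if pressed near the axle)
- jar_1_center (a point): Centre, half-way up, of a squat jar of shoe cream: 44 mm diameter, 56 mm high, amber glass with a wide black lid as broad as the jar (the lid is its upper 20 mm), 0.08 to 0.17 kg; stands on the table at first; z is its axis, lid at +z
- jar_2_center (a point): Centre of the other jar, just the same
- dye_bottle: tall narrow bottle, 38 mm diameter, 112 mm high, black cap; origin under its base; may stand among the jars. Not to be disturbed
- polish_tin: flat round tin, 68 mm diameter, 24 mm high; origin under its base; may stand among the jars. Not to be disturbed
- shoe_brush: wooden shoe brush lying bristles down, 56 x 165 x 40 mm; origin under its centre. Not to be disturbed
- hammer: hammer lying beyond the dispenser; origin under its middle. Not to be disturbed
- thread_spool: wooden spool, 40 mm diameter, 60 mm high; origin under its base. Not to be disturbed
- heel_pads: stack of three rubber heel pads, about 78 x 56 x 21 mm; origin under it. Not to be disturbed
- tack_cup: steel cup, 72 mm diameter, 55 mm high; origin under its base. Not to be disturbed
Not all that is in view belongs to the job. Leave any pink look-alike of the part that bears jar_1_center alone.

How it is judged (in metres and radians):
On the way, in this order (a step that is already met when the one before it is completed fails the run):
1. The pusher is back, held by the catch, and the gripper is away from its handle (value of joint pusher above 0.138 m and distance between the grasp point and pusher_grip above 0.05 m), for 0.3 s.
2. Both jars stand in the lane, released, with the pusher still held back (value of joint pusher above 0.138 m and x of jar_1_center in the frame of lane between -0.008 and 0.008 m and z of jar_1_center in the frame of lane between 0.024 and 0.034 m and angle between the z axis of each of jar_1_center, jar_2_center and the z axis of lane, either way round below 0.14 rad and angle between each of jar_1_center, jar_2_center's own z axis and vertical below 1 rad and contact force between the fingers and jar_1 below 0.05 N and x of jar_2_center in the frame of lane between -0.008 and 0.008 m and z of jar_2_center in the frame of lane between 0.024 and 0.034 m and contact force between the fingers and jar_2 below 0.05 N and y of jar_1_center in the frame of lane between 0.015 and 0.14 m and y of jar_2_center in the frame of lane between 0.015 and 0.14 m), for 0.2 s.
At the end, for the whole second after the job is handed in: Both jars let go, lid up, flat on the lane floor (centres 24-34 mm above it, within 8 mm of its middle line, 8 deg of square), in a row at the end stop (centres 15-73 mm from it); pusher closed on them (joint 0.077-0.090), catch at rest (below 0.1); the rest undisturbed (value of joint pusher between 0.077 and 0.09 m and value of joint catch below 0.1 rad and x of jar_1_center in the frame of lane between -0.008 and 0.008 m and z of jar_1_center in the frame of lane between 0.024 and 0.034 m and angle between the z axis of each of jar_1_center, jar_2_center and the z axis of lane, either way round below 0.14 rad and angle between each of jar_1_center, jar_2_center's own z axis and vertical below 1 rad and contact force between the fingers and jar_1 below 0.05 N and x of jar_2_center in the frame of lane between -0.008 and 0.008 m and z of jar_2_center in the frame of lane between 0.024 and 0.034 m and contact force between the fingers and jar_2 below 0.05 N and y of jar_1_center in the frame of lane between 0.015 and 0.073 m and y of jar_2_center in the frame of lane between 0.015 and 0.073 m); the robot touches nothing.
It fails at once if A jar is let go over the lane before it stands on its floor (more than 12 mm up, or leaning more than 17 degrees out of square with the lane) (x of jar_1_center in the frame of lane between -0.03 and 0.03 m and y of jar_1_center in the frame of lane between -0.01 and 0.17 m and z of jar_1_center in the frame of lane between 0.01 and 0.2 m and contact force between the fingers and jar_1 below 0.01 N and (z of jar_1_center in the frame of lane above 0.04 m or angle between the z axis of jar_1_center and the z axis of lane, either way round above 0.3 rad)).
It fails at once if A jar is let go over the lane before it stands on its floor (more than 12 mm up, or leaning more than 17 degrees out of square with the lane) (x of jar_2_center in the frame of lane between -0.03 and 0.03 m and y of jar_2_center in the frame of lane between -0.01 and 0.17 m and z of jar_2_center in the frame of lane between 0.01 and 0.2 m and contact force between the fingers and jar_2 below 0.01 N and (z of jar_2_center in the frame of lane above 0.04 m or angle between the z axis of jar_2_center and the z axis of lane, either way round above 0.3 rad)).
It fails at once if Something else on the bench is shifted by more than 25 mm or knocked over (distance of any of dye_bottle, polish_tin, shoe_brush, hammer, thread_spool, heel_pads, tack_cup from where it was at the start of the episode above 0.025 m or angle between any of dye_bottle, polish_tin, shoe_brush, hammer, thread_spool, heel_pads, tack_cup's own z axis and vertical above 0.5 rad).
It also fails if it takes over 72 s, if anything falls off the work surface, if the arm or the gripper's body presses on something with over 40 N, if the wrist force passes 120 N, or if a joint passes its speed limit or range.

## Robot

A 6-joint arm with a two-finger parallel gripper is mounted at the origin on the work surface. World frame = base frame: x ahead of the robot, y to its left, z up, the work surface at z = 0. Lengths are in m, angles in degrees, forces in N, time in s.
With the tool pointing down it reaches from about 0.3 to 0.75 m from the base axis. Payload 8.5 kg.
Tool frame: the origin (TCP) lies between the finger pads; the fingertips stand 14 mm ahead of it and the grasp point (between the pads) lies 5 mm behind it; x points along the fingers, z is the direction in which the jaws open and shut, and the axes are right-handed (so a half turn about x gives the same grasp; the last joint's range is limited). The gripper opens to 85 mm and grips with 20 to 120 N. Pads are 22 mm wide; open, the fingers measure 114 mm over their backs; the gripper's body (76 mm by 85 mm) begins 54 mm behind the grasp point. The pads swing forward as they close: fully open they stand 13 mm farther back than shut.
Start: joints at [56.82, 21.807, 74.336, -0, 83.858, -12.336], TCP at [0.196, 0.514, 0.245] pointing down, gripper open.
Joint ranges: [-178.18, 178.18], [-50.72, 133.34], [12.68, 142.11], [-81.47, 261.47], [9.98, 163.14], [-165.26, 165.26]. Speed limits (degrees/s): [136.94, 136.94, 180, 180, 180, 180].

## Interface

Orientations are given as a 3x3 rotation matrix whose columns are the frame's x, y, z axes.
In Python, from rig import env gives the robot as it stands.
- The arm moves only by the shell command python3 -m jog 'ROWS' [FORCE]. ROWS is JSON, a list of rows, each a list of 5 numbers: the opening, from -1 (shut) to 1 (fully open), so that 0 is half open, then the shift along the tool's x, y, z in m, then the turn about the tool's x in rad. In form: [[claw, dx, dy, dz, yaw], ...]. A call has 1 to 20 rows; each row is the pose to reach, as a shift and turn from the pose commanded when the call began, along the tool's axes at that moment; what a row does not reach only later rows make up. A row lasts 1/10 s, in which the tool goes at most 50 mm and 8.59 degrees, less where a joint would pass 70% of its speed; a pose out of reach is approached as far as the arm can. A call with a gripper value outside its range is refused whole. The fingers move at their own pace and stop on an object; FORCE is the grip in N (left out, the last holds). Time passes only in rows, so rows that repeat a pose let the fingers close. It gives the time, the measured TCP pose, the force and the opening at its end, in the units of the state.
- env.observe(): the state, without advancing time (a new reading comes with each control period).
- env.get_image(name): name is "side" or "top"; returns the picture (400x640x3 uint8, red, green, blue); there is no depth.
- env.camera_model(name): a dict with "fx", "fy", "cx", "cy" (pixels), "origin" and "orientation" of the camera in the world. Camera axes: x right, y up, looking along -z (the intrinsics and any distortion apply to the point x, -y, -z); pixel columns grow to the right and rows downward; lengths in m; the calibration is good to about 2 mm. A picture is of the moment at which its call begins. camera_model takes no time and is no camera call.
- env.close_job(): hands the job in, once; it reports no verdict.
The state is a dict: "time_s": time; "q": joint angles; "qvel": joint speeds; "joint_efforts": joint torques, N m; "position": TCP position; "tool_rot": TCP orientation; "ft_force": force on the tool from outside, world axes, zero at the start; "wrist_torque": the same for the moment, N m; "grip_width": finger opening in m.
Only numpy, scipy, OpenCV 4.12 (cv2) and the standard library are available. Lean on these libraries where they do the work, as an engineer would, in place of code of your own. Each camera call takes 0.05 s, during which the arm holds its last target.

## Working session

There is one attempt and no reset: what is moved stays moved. The work goes in short steps, Python scripts to look and compute and a shell command to move; the robot and the scene stay as the last step left them, time stands still between calls to the robot, and variables do not carry over. Pictures are saved under pics/ and viewed, and the job is handed in when it is done.

```bash
ls; mkdir -p pics
python3 - <<'E'
from rig import env
import cv2
for n in("side","top"):
    im=env.get_image(n); cv2.imwrite(f"pics/{n}0.png",im[:,:,::-1])
    m=env.camera_model(n); print(n,m)
o=env.observe(); print(o)
E
```

```text
pics
side {'fx': 409.5071084701242, 'fy': 409.5071084701242, 'cx': 323.0282137458678, 'cy': 196.86944309823028, 'origin': array([ 0.25240947, -0.55170557,  0.86979795]), 'orientation': array([[ 0.8728949 ,  0.36884328, -0.31938867],
       [-0.4876386 ,  0.68127787, -0.54595702],
       [ 0.01621986,  0.63230934,  0.7745462 ]])}
top {'fx': 480.74087114606874, 'fy': 480.74087114606874, 'cx': 318.6059522155765, 'cy': 196.09824135186324, 'origin': array([0.25341542, 0.00763725, 1.5483968 ]), 'orientation': array([[ 1.27296149e-03,  9.77360145e-01, -2.11578653e-01],
       [-9.99994942e-01,  6.27460325e-04, -3.11799102e-03],
       [-2.91464295e-03,  2.11581552e-01,  9.77356000e-01]])}
{'time_s': 0.1, 'q': array([ 5.68214996e+01,  2.18375842e+01,  7.43784881e+01, -1.02601945e-03,
        8.38590039e+01, -1.23350274e+01]), 'qvel': array([ 0.06852319, -0.03388442, -0.05916867, -0.04494248, -0.11915723,
        0.06303078]), 'joint_efforts': array([ 3.35469609e-03, -4.49220443e+01, -2.31656671e+01, -1.85889289e-04,
        3.67905785e-03, -1.58436507e-05]), 'position': array([0.19556235, 0.5137978 , 0.24478057]), 'tool_rot': array([[-7.02172965e-04, -9.34556565e-01,  3.55813904e-01],
       [-1.10644688e-03,  3.55814500e-01,  9.34555946e-01],
       [-9.99999141e-01,  2.62530735e-04, -1.28388052e-03]]), 'ft_force': array([-0.37315643,  0.52850544, -0.45376029]), 'wrist_torque': array([0.03581428, 0.04791612, 0.00270591]), 'grip_width': 0.08538638736002227}
```

View pics/side0.png

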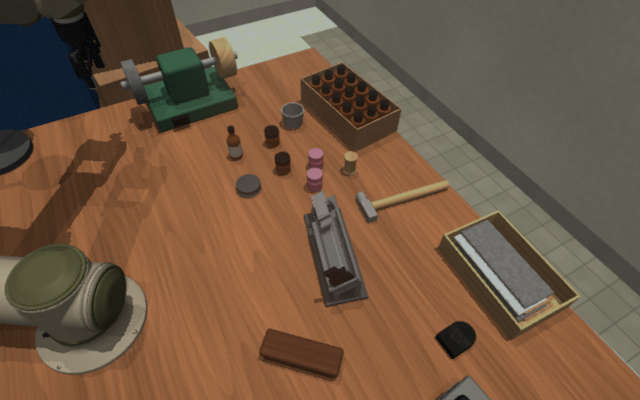

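View pics/top0.png

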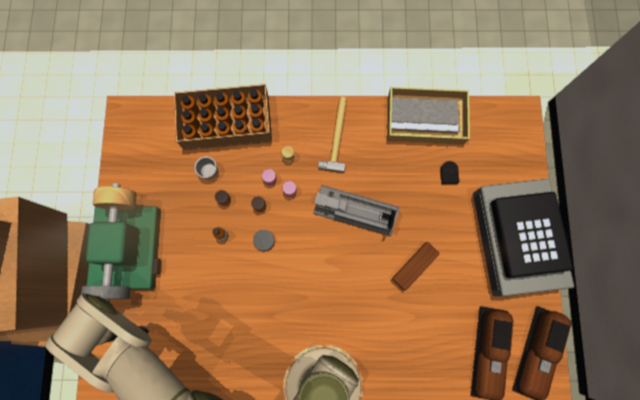

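```bash
cat > h.py <<'E'
import numpy as np, cv2
from rig import env
def ray(n,u,v):
    m=env.camera_model(n); d=np.array([(u-m['cx'])/m['fx'],-(v-m['cy'])/m['fy'],-1.]); d=m['orientation']@d
    return np.array(m['origin']),d/np.linalg.norm(d)
def onz(n,u,v,z):
    o,d=ray(n,u,v); return o+d*(z-o[2])/d[2]
def two(a,b):
    o1,d1=ray('side',*a);o2,d2=ray('top',*b)
    t=np.linalg.lstsq(np.c_[d1,-d2],o2-o1,rcond=None)[0]
    p,q=o1+t[0]*d1,o2+t[1]*d2; return (p+q)/2,np.linalg.norm(p-q)
def proj(n,p):
    m=env.camera_model(n); c=m['orientation'].T@(np.asarray(p)-m['origin'])
    return np.array([m['cx']+m['fx']*c[0]/-c[2], m['cy']-m['fy']*c[1]/-c[2]])
def crop(n,u0,v0,u1,v1,f,name):
    im=env.get_image(n)[v0:v1,u0:u1,::-1]
    cv2.imwrite('pics/'+name,cv2.resize(im,None,fx=f,fy=f,interpolation=cv2.INTER_CUBIC))
E
python3 - <<'E'
from h import *
crop('side',290,180,390,310,4.5,'s1.png')
crop('top',300,170,410,250,7,'t1.png')
crop('side',210,90,370,210,5,'s2.png')
crop('top',190,130,310,260,4.5,'t2.png')
E
```

```text
(no output)
```

View pics/s1.png

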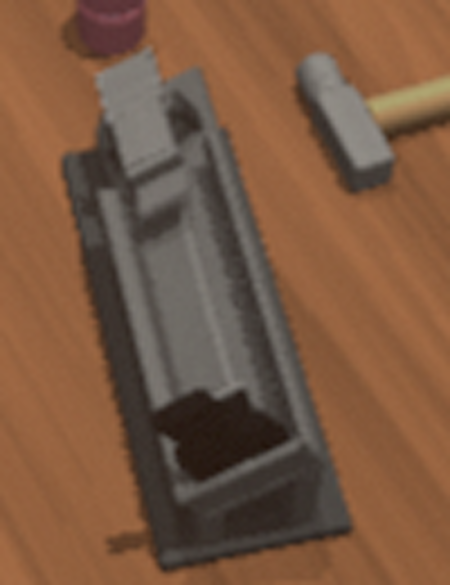

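View pics/t1.png

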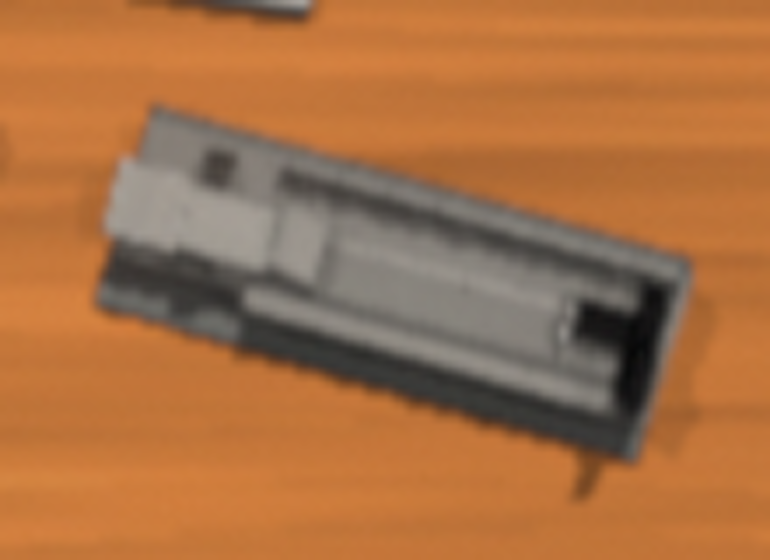

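View pics/s2.png

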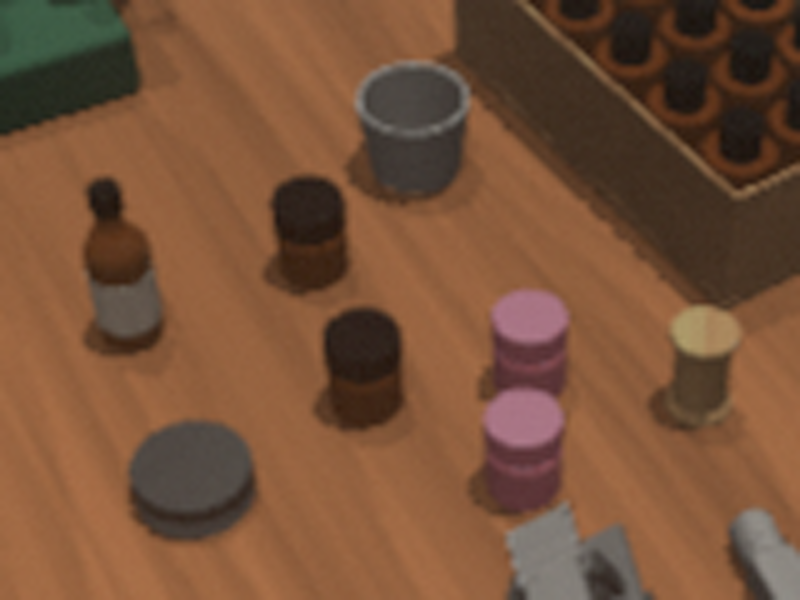

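View pics/t2.png

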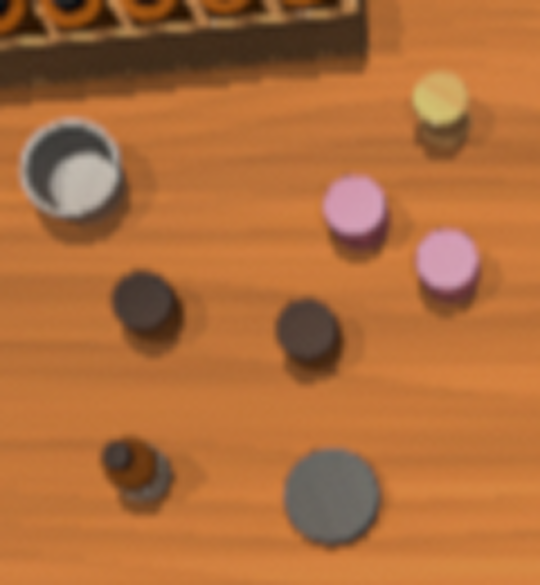

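Run:
```python
from h import *
for n,b,f,name in (('side',(300,185,375,305),5,'s3.png'),('top',(310,180,402,240),8,'t3.png')):
    im=env.get_image(n)[b[1]:b[3],b[0]:b[2],::-1].astype(float)/255
    im=np.clip(im**0.45,0,1)
    im=cv2.resize((im*255).astype('uint8'),None,fx=f,fy=f,interpolation=cv2.INTER_CUBIC)
    for u in range(b[0],b[2],10): cv2.putText(im,str(u),((u-b[0])*f,10),0,.35,(0,0,255)); cv2.line(im,((u-b[0])*f,12),((u-b[0])*f,18),(0,0,255))
    for v in range(b[1],b[3],10): cv2.putText(im,str(v),(0,(v-b[1])*f),0,.35,(0,0,255))
    cv2.imwrite('pics/'+name,im)
print(onz('top',222.2,196.9,.056),two((271.7,131.3),(222.2,196.9)))
print(onz('top',258.2,203.3,.056),two((282.6,157.4),(258.2,203.3)))
for nm,p,z in(('bottle cap',(216,231),.11),('bottle base',(222,238),0),('tin',(263.8,240.5),.024),('cup',(205.8,167.5),.055),('pinkA',(269,176),.05),('pinkB',(289.2,188),.05),('spool',(287.8,151.8),.06)): print(nm,onz('top',*p,z).round(3))
```

```text
[0.57368758 0.3186824  0.056     ] (array([0.57761005, 0.32000096, 0.0478577 ]), np.float64(0.00435258341659148))
[0.5530298  0.20368765 0.056     ] (array([0.55701295, 0.20376558, 0.05103928]), np.float64(0.005997587111949662))
bottle cap [0.457 0.322 0.11 ]
bottle base [0.45  0.325 0.   ]
tin [0.439 0.187 0.024]
cup [0.671 0.376 0.055]
pinkA [0.644 0.172 0.05 ]
pinkB [0.604 0.107 0.05 ]
spool [0.722 0.112 0.06 ]
```

View pics/s3.png

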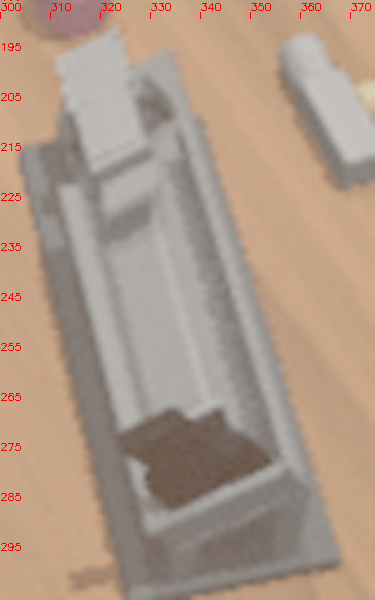

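View pics/t3.png

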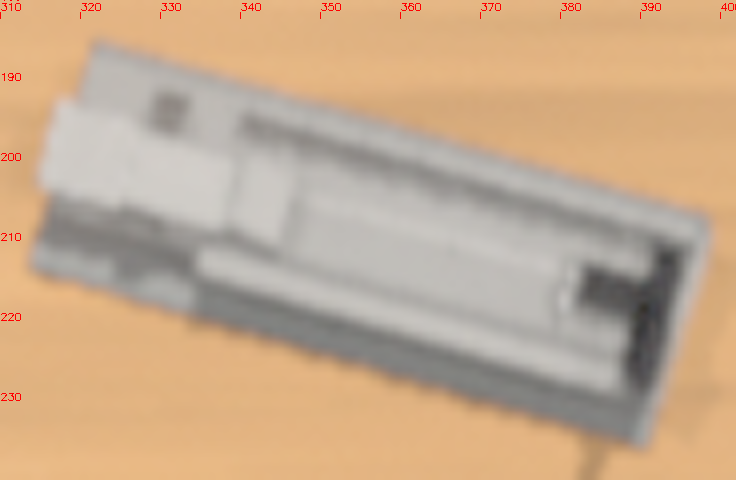

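Run:
```python
from h import *
for nm,a,b in (('nearlip y183',(312,222),(333.5,214.5)),('nearlip y0',(329.5,291),(387.5,229.5)),('farlip y0',(358,278.5),(397.5,209.5)),('tab end near',(311,198),(315.5,203.8)),('tab end far',(323,191),(317.8,193)),
 ('hook plate near',(319,220),(326,0))): 
    if b[1]: print(nm,*two(a,b))
for nm,p in(('NL',(314,214)),('NR',(390.5,236)),('FR',(398.5,209)),('FL',(321,186))):
    print(nm,onz('top',*p,0.0).round(4))
for nm,p in(('NL',(304,215)),('NR',(326.5,304.5)),('FR',(367.5,297))):
    print('side',nm,onz('side',*p,0.0).round(4))
```

```text
nearlip y183 [ 0.52076694 -0.03546665  0.05839477] 0.008045130785067087
nearlip y0 [ 0.47462028 -0.20629779  0.03832248] 0.004719657437737847
farlip y0 [ 0.52871849 -0.23165032  0.08958068] 0.0033555264663208905
tab end near [0.55044718 0.02149686 0.07276323] 0.004554212913400244
tab end far [0.58082927 0.0142862  0.09051655] 0.003970419103343082
NL [0.5287 0.0276 0.    ]
NR [ 0.4567 -0.2202  0.    ]
FR [ 0.5456 -0.2491  0.    ]
FL [0.6228 0.0047 0.    ]
side NL [0.5366 0.0313 0.    ]
side NR [ 0.465  -0.2162  0.    ]
side FR [ 0.5563 -0.2456  0.    ]
```

Run:
```python
from h import *
for a,b in (((271.7,131.3),(222.2,196.9)),((282.6,157.4),(258.2,203.3))): print(onz('side',*a,.056),onz('top',*b,.056))
# ellipse fit of masks
for n,box in(('side',(205,85,335,205)),('top',(195,150,305,255))):
    im=env.get_image(n).astype(int); 
    x0,y0,x1,y1=box; s=im[y0:y1,x0:x1]
    r,g,b=s[...,0],s[...,1],s[...,2]
    pink=((b>g+15)&(r>110)).astype('uint8'); dark=((r<75)).astype('uint8')
    for nm,m in(('pink',pink),('dark',dark)):
        k,l,st,c=cv2.connectedComponentsWithStats(m)
        for i in range(1,k):
            if st[i,4]>30: print(n,nm,st[i]+[x0,y0,0,0,0],c[i]+[x0,y0])
yaw=np.arctan2(-(.5287-.4567),.2476+.0002); print(np.degrees(yaw))
```

```text
[0.5766069  0.31129132 0.056     ] [0.57368758 0.3186824  0.056     ]
[0.5582228  0.19900792 0.056     ] [0.5530298  0.20368765 0.056     ]
side pink [309 150  12   8  36] [314.08333333 154.08333333]
side pink [311 169  11   8  32] [316.      172.46875]
side dark [205  85  33  34 871] [218.82089552  99.58094145]
side dark [301  85  34  49 699] [318.6037196  106.86552217]
side dark [313  85  22  18 175] [326.50857143  91.67428571]
side dark [292 104  10  11  69] [296.7826087  108.69565217]
side dark [283 114  20  15 196] [292.60204082 121.55612245]
side dark [228 126   6  10  49] [230.63265306 130.16326531]
side dark [265 126  14  22 270] [271.58518519 136.17777778]
side dark [228 141  12   6  43] [233.51162791 144.02325581]
side dark [275 152  15  24 308] [282.23051948 163.02922078]
side dark [230 155  12   6  31] [236.06451613 157.74193548]
side dark [237 184  24  13 121] [248.80991736 192.19834711]
top pink [263 170  12  12 118] [268.5 175.5]
top pink [283 182  13  12 119] [288.82352941 187.49579832]
top dark [197 159  16  14  83] [202.73493976 163.31325301]
top dark [216 192  14  13  97] [222.59793814 197.20618557]
-16.201587394811543
```

```bash
cat >> h.py <<'E'
def lane(O,yawdeg=-16.2):
    a=np.radians(-yawdeg); e=np.array([np.cos(a),-np.sin(a),0]);y=np.array([np.sin(a),np.cos(a),0]);Z=np.array([0,0,1.])
    c,s=np.cos(np.pi/6),.5
    return np.c_[c*e+s*Z,y,-s*e+c*Z]
E
python3 - <<'E'
from h import *
R=lane(0)
for nm,l,a,b in (('nl183',(-34.5,183,23),(311.6,221.6),(333.1,214.1)),('nl0',(-34.5,0,23),(329.1,290.6),(387.1,229.1)),('fl0',(34.5,-2,23),(357.6,278.1),(397.1,209.1)),('fl183',(34.5,183,23),(337.5,209),None),('tabN',(-18,253,27),(310.6,197.6),(315.1,203.4)),('tabF',(18,253,27),(322.6,190.6),(317.4,192.6))):
    d=R@np.array(l)/1e3; z=.06+d[2]
    print(nm,round(z,3),'side',(onz('side',*a,z)-d)[:2].round(4),'top',(onz('top',*b,z)-d)[:2].round(4) if b else '')
E
```

```text
nl183 0.063 side [ 0.5118 -0.2244] top [ 0.506  -0.2204]
nl0 0.063 side [ 0.5099 -0.2271] top [ 0.5098 -0.2126]
fl0 0.097 side [ 0.5104 -0.2268] top [ 0.5098 -0.2217]
fl183 0.097 side [ 0.5144 -0.2266] top 
tabN 0.074 side [ 0.5092 -0.2294] top [ 0.5065 -0.2278]
tabF 0.092 side [ 0.5093 -0.2281] top [ 0.5071 -0.2263]
```

```bash
python3 -m jog '[[0,0.03,-0.525,-0.574,-0.081],[0,0.03,-0.525,-0.574,-0.081],[0,0.03,-0.525,-0.574,-0.081],[0,0.03,-0.525,-0.574,-0.081],[0,0.03,-0.525,-0.574,-0.081],[0,0.03,-0.525,-0.574,-0.081],[0,0.03,-0.525,-0.574,-0.081],[0,0.03,-0.525,-0.574,-0.081],[0,0.03,-0.525,-0.574,-0.081],[0,0.03,-0.525,-0.574,-0.081],[0,0.03,-0.525,-0.574,-0.081],[0,0.03,-0.525,-0.574,-0.081],[0,0.03,-0.525,-0.574,-0.081],[0,0.03,-0.525,-0.574,-0.081],[0,0.03,-0.525,-0.574,-0.081],[0,0.03,-0.525,-0.574,-0.081],[0,0.03,-0.525,-0.574,-0.081],[0,0.03,-0.525,-0.574,-0.081]]' 40
python3 - <<'E'
from h import *
print(env.observe()['tool_rot'])
crop('side',270,140,400,310,3.5,'s4.png')
crop('top',300,160,430,260,6,'t4.png')
p=env.observe()['position']; print(p,proj('side',p),proj('top',p))
E
```

```text
time_s: 2.3
position: [0.4819, -0.2092, 0.215]
tool_rot: [[-0.001, -0.96, 0.28], [0.001, 0.28, 0.96], [-1.0, 0.001, 0.0]]
ft_force: [-0.7, 0.5, 0.1]
grip_width: 0.0429
[[-6.83521638e-04 -9.60076864e-01  2.79735497e-01]
 [ 7.17209917e-04  2.79735020e-01  9.60076978e-01]
 [-9.99999509e-01  8.56862461e-04  4.97371709e-04]]
[ 0.48178051 -0.20817529  0.2154942 ] [334.81060456 247.5941543 ] [396.92315445 217.08779922]
```

View pics/s4.png

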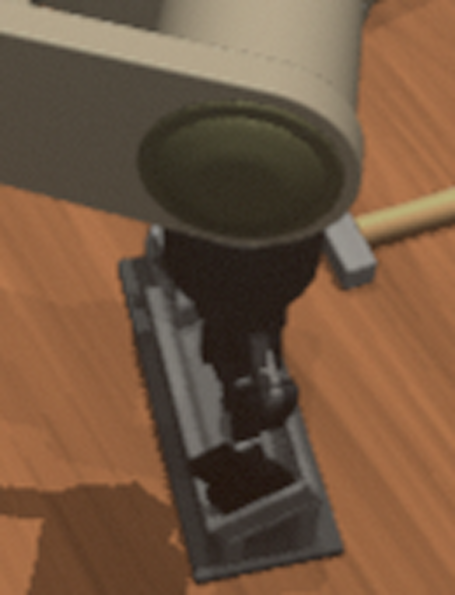

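View pics/t4.png

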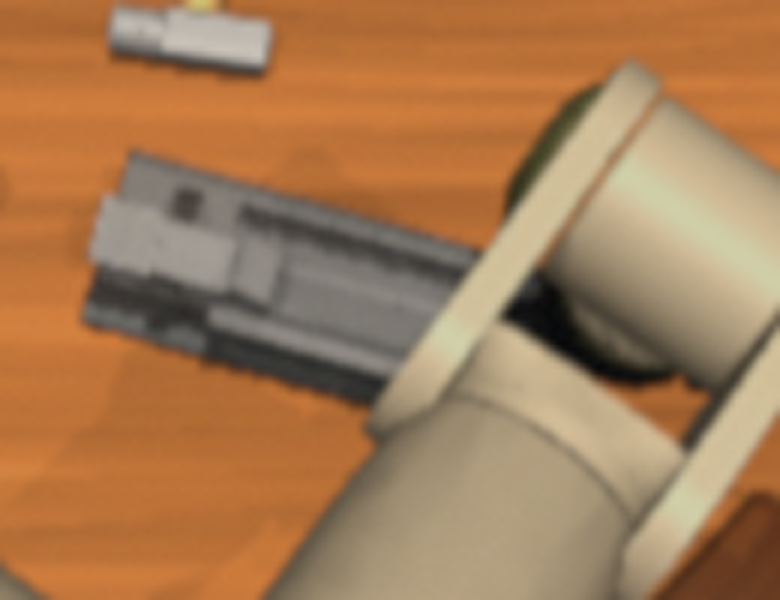

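Run:
```python
from h import *
R=lane(0);O=np.array([.509,-.2265,.06])
for l in((-14,4,80),(14,4,80),(14,14,80),(-14,14,80),(0,9,62),(-25,4,40),(25,4,40)):
    p=O+R@np.array(l)/1e3; print(l,p.round(4),proj('side',p).round(1),proj('top',p).round(1))
```

```text
(-14, 4, 80) [ 0.4601 -0.2081  0.1223] [323.8 276.5] [392.3 229.5]
(14, 4, 80) [ 0.4833 -0.2149  0.1363] [335.6 270.8] [395.  221.1]
(14, 14, 80) [ 0.4861 -0.2053  0.1363] [334.4 266.6] [391.7 220.1]
(-14, 14, 80) [ 0.4629 -0.1985  0.1223] [322.7 272.2] [389.  228.6]
(0, 9, 62) [ 0.4817 -0.2092  0.1137] [333.1 274.4] [392.  222.8]
(-25, 4, 40) [ 0.4701 -0.211   0.0821] [328.3 284.7] [391.2 228.2]
(25, 4, 40) [ 0.5117 -0.2231  0.1071] [348.8 275. ] [395.9 213.4]
```

```bash
python3 -m jog '[[0,0.05,0,0,0],[0,0.085,0,0,0],[0,0.099,0,0,0],[0,0.099,0,0,0],[-1,0.099,0,0,0],[-1,0.099,0,0,0],[-1,0.099,0,0,0],[-1,0.099,0,0,0],[-1,0.099,0,0,0]]' 40
```

```text
time_s: 3.3
position: [0.4833, -0.2059, 0.118]
tool_rot: [[0.004, -0.96, 0.278], [0.005, 0.278, 0.96], [-1.0, -0.003, 0.006]]
ft_force: [6.6, 18.5, 8.0]
grip_width: 0.0092
```

```bash
python3 -m jog '[[-1,0,0,0.03,0],[-1,0,0,0.06,0],[-1,0,0,0.09,0],[-1,0,0,0.12,0],[-1,0,0,0.135,0],[-1,0,0,0.145,0],[-1,0,0,0.15,0],[-1,0,0,0.154,0],[-1,0,0,0.155,0],[-1,0,0,0.155,0],[-1,0,0,0.155,0],[-1,0,0,0.155,0]]' 40
```

```text
time_s: 4.5
position: [0.5259, -0.0615, 0.118]
tool_rot: [[0.003, -0.96, 0.279], [-0.003, 0.279, 0.96], [-1.0, -0.003, -0.002]]
ft_force: [-2.5, -6.4, 2.1]
grip_width: 0.0094
```

```bash
python3 -m jog '[[-1,0,0,0.002,0],[-1,0,0,0.004,0],[-1,0,0,0.004,0],[-1,0,0,0.004,0]]' 40;  python3 -m jog '[[-1,0,0,0,0],[-1,0,0,-0.004,0],[-1,0,0,-0.008,0],[-1,0,0,-0.01,0],[-1,0,0,-0.01,0],[-1,0,0,-0.01,0]]' 40
```

```text
time_s: 4.9
position: [0.527, -0.0576, 0.118]
tool_rot: [[0.003, -0.96, 0.279], [-0.003, 0.279, 0.96], [-1.0, -0.003, -0.002]]
ft_force: [-1.3, -5.7, 1.6]
grip_width: 0.009
time_s: 5.5
position: [0.5244, -0.0666, 0.1179]
tool_rot: [[0.003, -0.96, 0.279], [-0.001, 0.279, 0.96], [-1.0, -0.003, -0.0]]
ft_force: [-1.3, -1.8, 7.3]
grip_width: 0.0092
```

```bash
python3 -m jog '[[-0.4,0,0,0,0],[-0.4,0,0,0,0],[-0.4,-0.002,0,0,0],[-0.2,-0.03,0,0,0],[0,-0.07,0,0,0],[0,-0.11,0,0,0],[0,-0.11,0,0,0],[0,-0.11,0,0,0]]' 40
python3 - <<'E'
from h import *
print(env.observe()['position'],env.observe()['ft_force'])
crop('side',270,120,400,310,3,'s5.png')
E
```

```text
time_s: 6.3
position: [0.5236, -0.0661, 0.2268]
tool_rot: [[0.001, -0.96, 0.279], [-0.0, 0.279, 0.96], [-1.0, -0.001, 0.0]]
ft_force: [0.3, 0.1, -0.1]
grip_width: 0.0428
[ 0.52364975 -0.06605458  0.22675845] [ 0.30535713  0.05864983 -0.11627018]
```

View pics/s5.png

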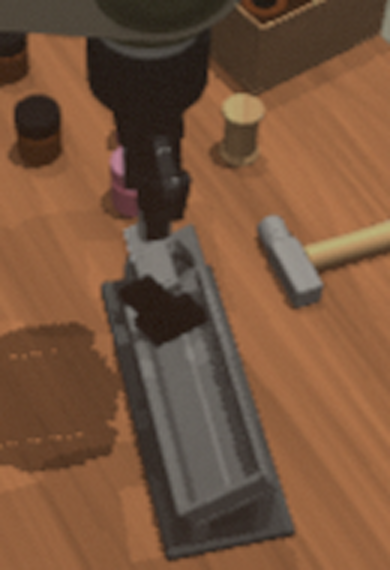

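```bash
python3 -m jog '[[0.8,0,0.008,0.05,0],[0.8,0,0.016,0.1,0],[0.8,0,0.024,0.15,0],[0.8,0,0.033,0.2,0],[0.8,0.03,0.044,0.25,0],[0.8,0.06,0.044,0.267,0],[0.8,0.1,0.044,0.267,0],[0.8,0.1,0.044,0.267,0],[0.8,0.1,0.044,0.267,0]]' 30
python3 - <<'E'
from h import *
print(env.observe()['position'],env.observe()['ft_force'])
crop('side',220,80,350,220,4,'s6.png')
crop('top',200,140,320,250,4,'t6.png')
E
```

```text
time_s: 7.25
position: [0.5558, 0.2022, 0.1261]
tool_rot: [[-0.002, -0.96, 0.279], [-0.0, 0.279, 0.96], [-1.0, 0.002, -0.001]]
ft_force: [0.4, 0.2, 0.6]
grip_width: 0.0767
[0.5557791  0.20218877 0.12611083] [0.42432879 0.17354751 0.6065764 ]
```

View pics/s6.png

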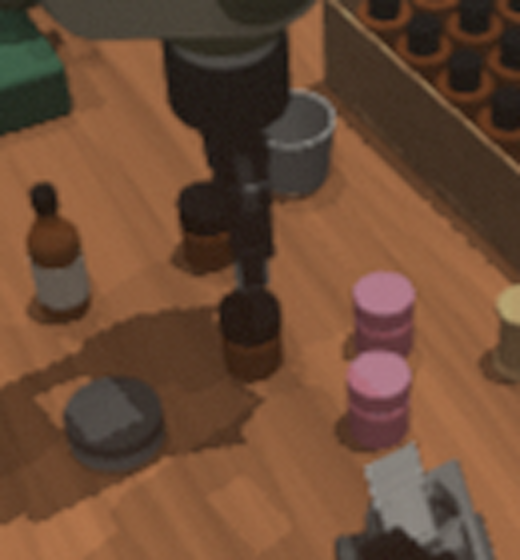

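View pics/t6.png

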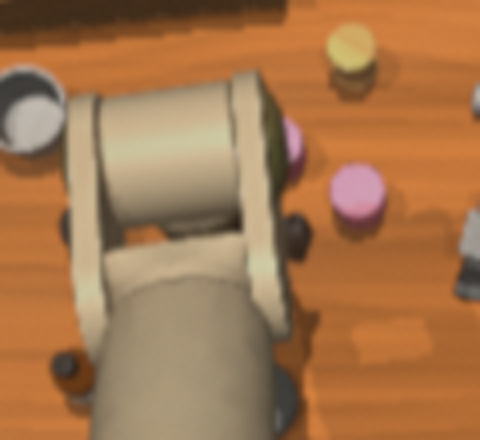

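Run:
```python
from h import *
p=np.array([.5558,.2022,.1261]);z=np.array([.279,.96,0])
for s in(-1,1): 
  for d in (-.005,.002): print(proj('side',p+s*(.0384+.0)*z+np.array([0,0,-.014-d])))
  print(proj('side',p+s*(.0384+.0145)*z+np.array([0,0,-.012])))
```

```text
[282.23298994 150.65646534]
[282.39573813 152.57854212]
[283.21824992 155.33699545]
[277.62128357 131.2588561 ]
[277.79950661 133.19400637]
[276.87165201 128.61124416]
```

```bash
python3 -m jog '[[0.8,0.04,0,0,0],[0.8,0.075,0,0,0],[0.8,0.095,0,0,0],[0.8,0.095,0,0,0],[-0.2,0.095,0,0,0],[-0.2,0.095,0,0,0],[-0.2,0.095,0,0,0],[-0.2,0.095,0,0,0],[-0.2,0.095,0,0,0]]' 25
```

```text
time_s: 8.25
position: [0.5571, 0.2026, 0.0336]
tool_rot: [[0.004, -0.96, 0.279], [0.001, 0.279, 0.96], [-1.0, -0.004, 0.002]]
ft_force: [-0.1, 0.3, 6.5]
grip_width: 0.0432
```

```bash
python3 -m jog '[[-0.2,-0.03,0,0,0],[-0.2,-0.07,0,0,0],[-0.2,-0.11,0,0,0],[-0.2,-0.15,0,0,0],[-0.2,-0.17,-0.01,-0.04,0],[-0.2,-0.17,-0.018,-0.08,0],[-0.2,-0.17,-0.025,-0.12,0],[-0.2,-0.17,-0.032,-0.16,0],[-0.2,-0.17,-0.04,-0.2,0],[-0.2,-0.17,-0.047,-0.24,0],[-0.2,-0.17,-0.055,-0.28,0],[-0.2,-0.17,-0.062,-0.32,0],[-0.2,-0.17,-0.068,-0.36,0],[-0.2,-0.17,-0.07,-0.382,0],[-0.2,-0.17,-0.07,-0.382,0],[-0.2,-0.17,-0.07,-0.382,0]]' 25
python3 - <<'E'
from h import *
print(env.observe()['position'],env.observe()['ft_force'])
crop('side',270,120,400,310,3,'s7.png')
E
```

```text
time_s: 9.85
position: [0.5164, -0.1838, 0.2021]
tool_rot: [[0.001, -0.96, 0.28], [-0.0, 0.28, 0.96], [-1.0, -0.001, 0.0]]
ft_force: [1.2, 0.6, -0.5]
grip_width: 0.0434
[ 0.5164272  -0.18378579  0.20206191] [ 1.17412146  0.61538141 -0.46777675]
```

View pics/s7.png

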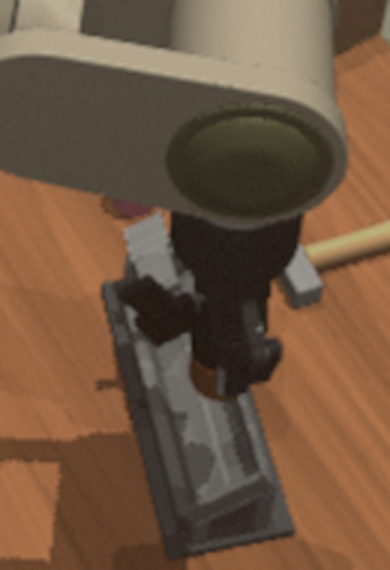

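```bash
python3 -m jog '[[-0.2,0.04,0,0,0],[-0.2,0.075,0,0,0],[-0.2,0.088,0,0,0],[-0.2,0.088,0,0,0],[-0.2,0.088,0,0,0]]' 25; python3 -m jog '[[-0.2,0.004,0,0,0],[-0.2,0.007,0,0,0],[-0.2,0.01,0,0,0],[-0.2,0.01,0,0,0]]' 25
```

```text
time_s: 10.4
position: [0.5162, -0.1827, 0.1137]
tool_rot: [[-0.002, -0.961, 0.278], [0.001, 0.278, 0.961], [-1.0, 0.002, 0.0]]
ft_force: [-4.1, 1.9, -2.6]
grip_width: 0.0432
time_s: 10.8
position: [0.5159, -0.1832, 0.1042]
tool_rot: [[-0.001, -0.96, 0.278], [0.0, 0.278, 0.96], [-1.0, 0.001, -0.0]]
ft_force: [-5.2, 1.6, -3.3]
grip_width: 0.0434
```

```bash
python3 -m jog '[[-0.2,-0.004,0.003,0,0],[-0.2,-0.004,0.005,0,0],[-0.2,-0.004,0.005,0,0]]' 25; python3 -m jog '[[-0.2,0.003,0,0,0],[-0.2,0.006,0,0,0],[-0.2,0.007,0,0,0],[-0.2,0.007,0,0,0]]' 25
```

```text
time_s: 11.1
position: [0.5121, -0.1826, 0.1083]
tool_rot: [[0.002, -0.96, 0.279], [-0.001, 0.279, 0.96], [-1.0, -0.002, -0.001]]
ft_force: [-0.6, -0.1, -1.4]
grip_width: 0.0434
time_s: 11.5
position: [0.5118, -0.1825, 0.1001]
tool_rot: [[-0.0, -0.96, 0.279], [0.0, 0.279, 0.96], [-1.0, 0.0, 0.0]]
ft_force: [0.5, -0.3, -0.5]
grip_width: 0.0437
```

```bash
python3 -m jog '[[-0.2,0.001,0,0,0],[-0.2,0.002,0,0,0],[-0.2,0.003,0,0,0],[-0.2,0.003,0,0,0]]' 25;  python3 -m jog '[[-0.2,0.001,0,0,0],[-0.2,0.002,0,0,0],[-0.2,0.003,0,0,0],[-0.2,0.003,0,0,0]]' 25
python3 - <<'E'
from h import *
crop('side',300,180,380,300,5,'s8.png')
E
```

```text
time_s: 11.9
position: [0.5119, -0.1825, 0.0991]
tool_rot: [[0.002, -0.96, 0.279], [-0.001, 0.279, 0.96], [-1.0, -0.002, -0.001]]
ft_force: [-6.2, 2.3, 16.5]
grip_width: 0.0434
time_s: 12.3
position: [0.5119, -0.1827, 0.0976]
tool_rot: [[0.002, -0.96, 0.279], [-0.002, 0.279, 0.96], [-1.0, -0.003, -0.001]]
ft_force: [-11.4, 4.6, 30.6]
grip_width: 0.0434
```

View pics/s8.png

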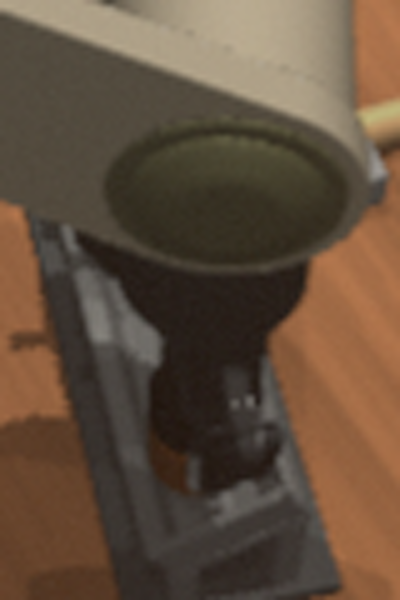

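```bash
python3 -m jog '[[-0.2,0.0,0.002,0,0],[-0.2,0.001,0.004,0,0],[-0.2,0.002,0.006,0,0],[-0.2,0.002,0.006,0,0]]' 20
python3 - <<'E'
from h import *
crop('side',300,180,380,300,5,'s9.png')
E
```

```text
time_s: 12.75
position: [0.5069, -0.1814, 0.0941]
tool_rot: [[0.004, -0.96, 0.279], [-0.002, 0.279, 0.96], [-1.0, -0.004, -0.001]]
ft_force: [-2.0, 0.6, 13.3]
grip_width: 0.0434
```

View pics/s9.png

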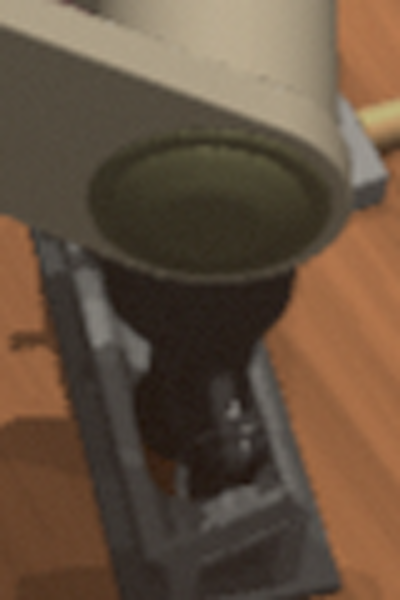

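```bash
python3 -m jog '[[-0.2,0.001,0.002,0,0],[-0.2,0.002,0.004,0,0],[-0.2,0.003,0.006,0,0],[-0.2,0.003,0.006,0,0]]' 20;  python3 -m jog '[[-0.2,0.002,0,0,0],[-0.2,0.003,0.001,0,0],[-0.2,0.004,0.002,0,0],[-0.2,0.004,0.002,0,0]]' 20
python3 - <<'E'
from h import *
crop('side',300,180,380,300,5,'s10.png')
E
```

```text
time_s: 13.2
position: [0.5056, -0.1813, 0.0937]
tool_rot: [[0.016, -0.96, 0.28], [-0.007, 0.28, 0.96], [-1.0, -0.018, -0.003]]
ft_force: [12.8, 1.4, 22.0]
grip_width: 0.0435
time_s: 13.6
position: [0.5055, -0.1814, 0.0929]
tool_rot: [[0.023, -0.96, 0.28], [-0.011, 0.28, 0.96], [-1.0, -0.025, -0.004]]
ft_force: [11.0, 4.5, 47.0]
grip_width: 0.0434
```

View pics/s10.png

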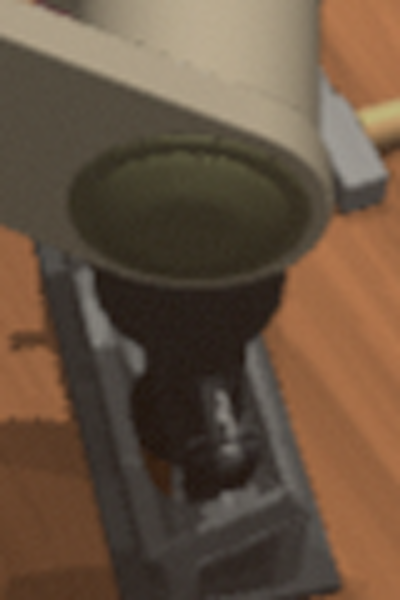

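```bash
python3 -m jog '[[-0.2,-0.006,-0.005,0,0],[-0.2,-0.02,-0.01,0,0],[-0.2,-0.05,-0.01,0,0],[-0.2,-0.08,-0.01,0,0],[-0.2,-0.08,-0.01,0,0],[-0.2,-0.08,-0.01,0,0]]' 20
python3 - <<'E'
from h import *
o=env.observe();print(o['position'],o['ft_force'],o['wrist_torque'])
crop('side',300,160,380,280,5,'s11.png')
E
```

```text
time_s: 14.25
position: [0.5077, -0.1813, 0.1652]
tool_rot: [[-0.0, -0.96, 0.279], [-0.0, 0.279, 0.96], [-1.0, 0.0, -0.0]]
ft_force: [-0.1, -0.5, -1.5]
grip_width: 0.0433
[ 0.50774216 -0.18126322  0.16517601] [-0.11507866 -0.47031301 -1.50506053] [ 0.03046204 -0.00843636  0.0647445 ]
```

View pics/s11.png

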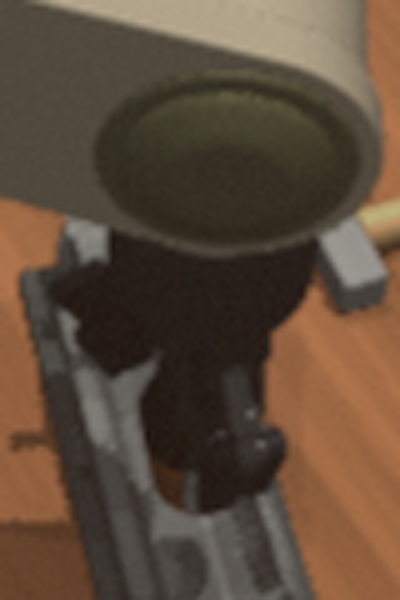

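```bash
cat >> h.py <<'E'
def jarpts(p,th,h=.0375):
    e=np.array([.96,-.279,0]);y=np.array([.279,.96,0]);Z=np.array([0,0,1.])
    g=np.array(p)+[0,0,.005]; ax=-np.sin(th)*e+np.cos(th)*Z; f=np.cos(th)*e+np.sin(th)*Z
    t=np.linspace(0,2*np.pi,36,endpoint=False)
    return {z:[g+(z-h)*ax+.022*(np.cos(a)*f+np.sin(a)*y) for a in t] for z in(0,.036,.056)}
E
python3 - <<'E'
from h import *
o=env.observe()['position']; im=env.get_image('side')[160:280,300:380,::-1]
outs=[]
for th in(0,10,20,30):
    g=cv2.resize(np.clip((im/255.)**.5*255,0,255).astype('uint8'),None,fx=4.5,fy=4.5,interpolation=cv2.INTER_CUBIC)[150:]
    J=jarpts(o,np.radians(th))
    for z,c in((0,(0,255,0)),(.036,(255,255,0))):
        for q in J[z]:
            u=(proj('side',q)-[300,160]+.5)*4.5-[0,150]; cv2.circle(g,tuple(int(v) for v in u),1,c,-1)
    cv2.putText(g,str(th),(10,20),0,.6,(0,0,255)); outs.append(g[:,80:280])
cv2.imwrite('pics/cmp1.png',np.hstack(outs))
E
```

```text
(no output)
```

View pics/cmp1.png

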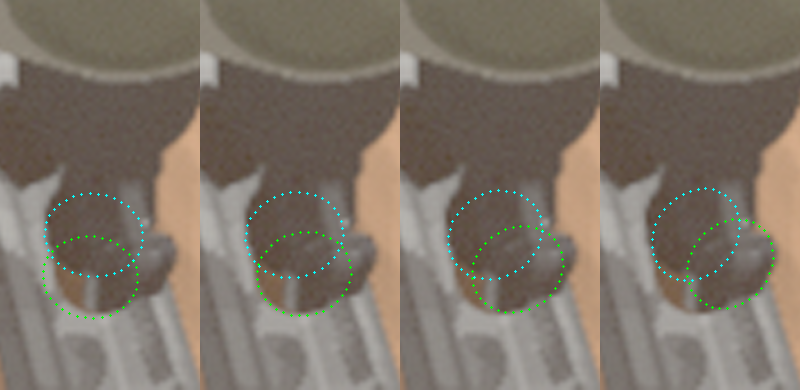

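```bash
python3 -m jog '[[-0.2,0.01,-0.01,0,0],[-0.2,0.03,-0.01,0,0],[-0.2,0.035,-0.01,0,0],[-0.2,0.035,-0.01,0,0],[-0.2,0.037,-0.01,0,0],[-0.2,0.039,-0.01,0,0],[-0.2,0.039,-0.01,0,0]]' 20; python3 -m jog '[[-0.2,0.002,0,0,0],[-0.2,0.004,0,0,0],[-0.2,0.004,0,0,0]]' 20
```

```text
time_s: 15.05
position: [0.5177, -0.1843, 0.1266]
tool_rot: [[0.001, -0.96, 0.279], [-0.0, 0.279, 0.96], [-1.0, -0.001, -0.0]]
ft_force: [-0.0, -0.1, -0.4]
grip_width: 0.0433
time_s: 15.35
position: [0.5177, -0.1842, 0.1254]
tool_rot: [[0.003, -0.96, 0.279], [-0.002, 0.279, 0.96], [-1.0, -0.003, -0.001]]
ft_force: [-8.0, 3.5, 23.2]
grip_width: 0.0434
```

```bash
python3 -m jog '[[-0.2,0.001,0.001,0,0],[-0.2,0.002,0.003,0,0],[-0.2,0.004,0.005,0,0],[-0.2,0.004,0.005,0,0]]' 20;python3 -m jog '[[-0.2,0.001,0.001,0,0],[-0.2,0.003,0.003,0,0],[-0.2,0.003,0.004,0,0],[-0.2,0.003,0.004,0,0]]' 20
```

```text
time_s: 15.75
position: [0.5137, -0.1831, 0.1207]
tool_rot: [[0.005, -0.96, 0.279], [-0.002, 0.279, 0.96], [-1.0, -0.005, -0.001]]
ft_force: [-1.7, 3.0, 13.5]
grip_width: 0.0435
time_s: 16.15
position: [0.5101, -0.1822, 0.1172]
tool_rot: [[0.005, -0.96, 0.279], [-0.003, 0.279, 0.96], [-1.0, -0.005, -0.001]]
ft_force: [-0.1, -0.2, 9.0]
grip_width: 0.0438
```

```bash
python3 -m jog '[[-0.2,0.001,0.001,0,0],[-0.2,0.003,0.002,0,0],[-0.2,0.004,0.003,0,0],[-0.2,0.004,0.003,0,0],[-0.2,-0.01,0.003,0,0],[-0.2,-0.03,0.003,0,0],[-0.2,-0.04,0.003,0,0],[-0.2,-0.04,0.003,0,0]]' 20
cat > cmp.py <<'E'
from h import *
import sys
name=sys.argv[1]; ths=[int(a) for a in sys.argv[2:]]
ob=env.observe();o=ob['position'];print(o,ob['ft_force']); im=env.get_image('side')
c=proj('side',o).astype(int)
b=(c[0]-25,c[1]-25); im=im[b[1]:b[1]+70,b[0]:b[0]+50,::-1]
outs=[]
for th in ths:
    g=cv2.resize(np.clip((im/255.)**.5*255,0,255).astype('uint8'),None,fx=5,fy=5,interpolation=cv2.INTER_CUBIC)
    J=jarpts(o,np.radians(th))
    if th>=0:
     for z,k in((0,(0,255,0)),(.036,(255,255,0)),(.056,(255,0,255))):
      for q in J[z]:
        u=(proj('side',q)-b+.5)*5; cv2.circle(g,tuple(int(v) for v in u),1,k,-1)
    cv2.putText(g,str(th),(10,20),0,.6,(0,0,255)); outs.append(g)
cv2.imwrite('pics/'+name,np.hstack(outs))
E
python3 cmp.py cmp2.png 20 30 40
```

```text
time_s: 16.95
position: [0.5064, -0.1811, 0.1566]
tool_rot: [[0.002, -0.96, 0.279], [-0.002, 0.279, 0.96], [-1.0, -0.003, -0.001]]
ft_force: [-0.3, 0.8, -0.5]
grip_width: 0.0434
[ 0.50644552 -0.18107233  0.15658141] [-0.29490728  0.82833648 -0.54977126]
```

View pics/cmp2.png

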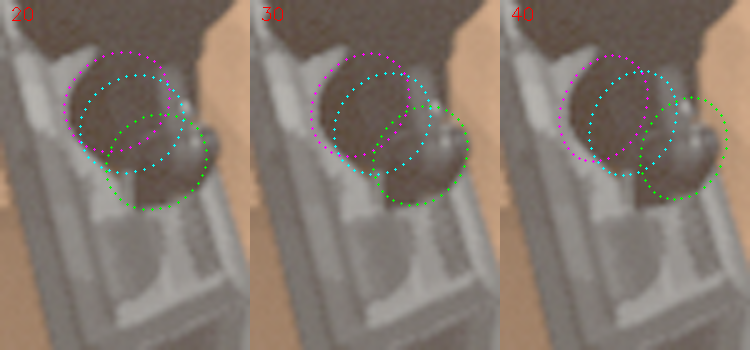

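```bash
python3 -m jog '[[-0.2,0.0,0.01,0,0],[-0.2,0.015,0.02,0,0],[-0.2,0.035,0.02,0,0],[-0.2,0.041,0.02,0,0],[-0.2,0.041,0.02,0,0]]' 20
python3 -m jog '[[-0.2,0.0087,-0.005,0,0],[-0.2,0.0165,-0.0095,0,0],[-0.2,0.021,-0.012,0,0],[-0.2,0.023,-0.0133,0,0],[-0.2,0.023,-0.0133,0,0]]' 20; python3 cmp.py cmp3.png -1 20 30
```

```text
time_s: 17.5
position: [0.486, -0.1749, 0.1134]
tool_rot: [[-0.002, -0.96, 0.279], [0.001, 0.279, 0.96], [-1.0, 0.003, 0.001]]
ft_force: [-0.7, -0.2, -1.2]
grip_width: 0.0434
time_s: 18.0
position: [0.4997, -0.1789, 0.091]
tool_rot: [[-0.0, -0.96, 0.279], [0.0, 0.279, 0.96], [-1.0, 0.0, 0.0]]
ft_force: [-0.3, -0.1, -0.4]
grip_width: 0.0436
[ 0.49968318 -0.17893023  0.09103835] [-0.33523036 -0.07249378 -0.40292804]
```

View pics/cmp3.png

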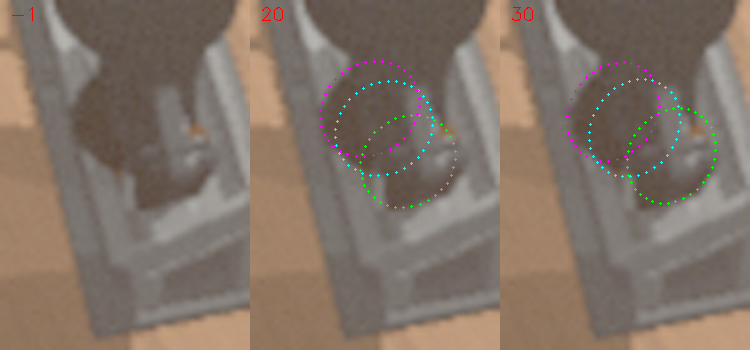

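```bash
python3 -m jog '[[-0.2,0.0015,-0.001,0,0],[-0.2,0.003,-0.002,0,0],[-0.2,0.003,-0.002,0,0]]' 20;python3 -m jog '[[-0.2,0.0015,-0.001,0,0],[-0.2,0.003,-0.002,0,0],[-0.2,0.003,-0.002,0,0]]' 20
```

```text
time_s: 18.35
position: [0.5015, -0.1795, 0.0883]
tool_rot: [[-0.0, -0.96, 0.279], [0.0, 0.279, 0.96], [-1.0, 0.0, -0.0]]
ft_force: [-0.1, -0.8, -0.3]
grip_width: 0.0434
time_s: 18.65
position: [0.5034, -0.18, 0.0851]
tool_rot: [[-0.0, -0.96, 0.279], [0.0, 0.279, 0.96], [-1.0, 0.0, 0.0]]
ft_force: [-0.4, -0.1, -1.0]
grip_width: 0.0429
```

```bash
python3 -m jog '[[-0.2,0.001,-0.0005,0,0],[-0.2,0.0015,-0.001,0,0],[-0.2,0.0015,-0.001,0,0]]' 20;python3 -m jog '[[-0.2,0.001,-0.0005,0,0],[-0.2,0.002,-0.001,0,0],[-0.2,0.002,-0.001,0,0]]' 20
```

```text
time_s: 18.95
position: [0.5038, -0.1801, 0.0844]
tool_rot: [[-0.001, -0.96, 0.279], [0.0, 0.279, 0.96], [-1.0, 0.001, -0.0]]
ft_force: [-6.0, 2.1, 7.2]
grip_width: 0.0435
time_s: 19.25
position: [0.5037, -0.1801, 0.083]
tool_rot: [[-0.003, -0.96, 0.279], [0.0, 0.279, 0.96], [-1.0, 0.003, -0.0]]
ft_force: [-13.4, 3.4, 17.4]
grip_width: 0.0433
```

```bash
python3 -m jog '[[-0.2,0.001,0.001,0,0],[-0.2,0.002,0.002,0,0],[-0.2,0.002,0.002,0,0]]' 20;python3 cmp.py cmp4.png -1 25 30
```

```text
time_s: 19.55
position: [0.5031, -0.18, 0.0812]
tool_rot: [[0.0, -0.96, 0.279], [-0.001, 0.279, 0.96], [-1.0, -0.001, -0.001]]
ft_force: [-7.0, 2.5, 12.6]
grip_width: 0.0433
[ 0.50311386 -0.17997484  0.0812347 ] [-7.02516554  2.47991589 12.63340526]
```

View pics/cmp4.png

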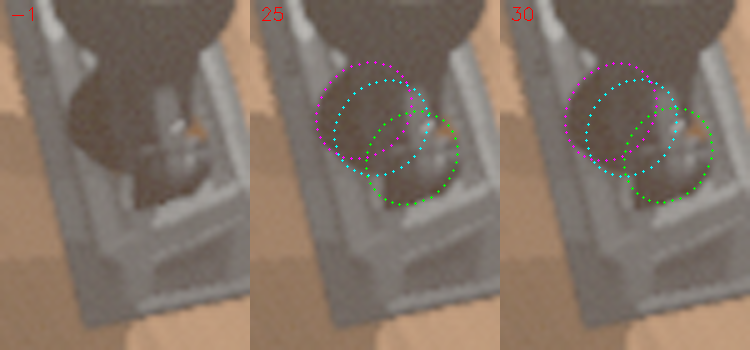

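```bash
python3 -m jog '[[-0.2,0.001,0,0,0],[-0.2,0.002,0,0,0],[-0.2,0.002,0,0,0]]' 20;python3 -m jog '[[-0.2,0.001,0,0,0],[-0.2,0.002,0,0,0],[-0.2,0.002,0,0,0]]' 20
python3 - <<'E'
from h import *
print(env.observe()['wrist_torque'])
E
```

```text
time_s: 19.9
position: [0.5031, -0.1799, 0.0808]
tool_rot: [[0.001, -0.96, 0.279], [-0.001, 0.279, 0.96], [-1.0, -0.001, -0.001]]
ft_force: [-12.7, 6.6, 29.9]
grip_width: 0.0435
time_s: 20.2
position: [0.5035, -0.18, 0.0801]
tool_rot: [[0.003, -0.96, 0.278], [-0.002, 0.278, 0.96], [-1.0, -0.003, -0.001]]
ft_force: [-14.6, 7.1, 42.7]
grip_width: 0.0436
[1.04803298 2.12328417 0.06272741]
```

```bash
python3 -m jog '[[-0.2,-0.003,0,0,0],[-0.2,-0.005,0,0,0],[-0.2,-0.005,0,0,0]]' 20;python3 -m jog '[[0.08,0,0,0,0],[0.12,0,0,0,0],[0.16,0,0,0,0],[0.18,0,0,0,0]]' 20; python3 cmp.py cmp5.png -1 25 30
```

```text
time_s: 20.5
position: [0.5035, -0.1801, 0.0808]
tool_rot: [[0.0, -0.96, 0.279], [-0.0, 0.279, 0.96], [-1.0, -0.0, -0.0]]
ft_force: [-0.0, -0.5, -1.5]
grip_width: 0.043
time_s: 20.9
position: [0.5034, -0.1801, 0.0807]
tool_rot: [[-0.0, -0.96, 0.279], [0.0, 0.279, 0.96], [-1.0, 0.0, 0.0]]
ft_force: [0.7, 0.2, 1.4]
grip_width: 0.0502
[ 0.50339097 -0.18006158  0.08066473] [0.67398822 0.22262251 1.38438612]
```

View pics/cmp5.png

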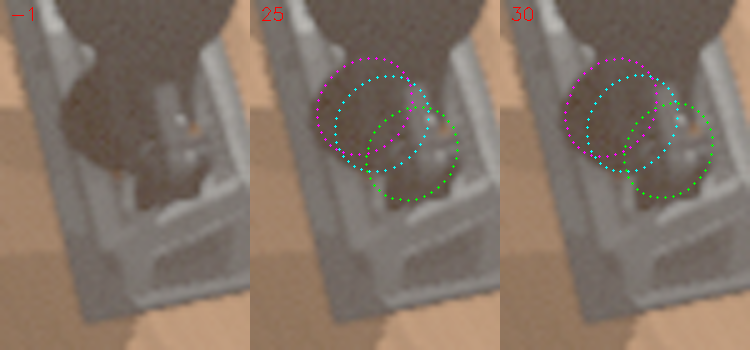

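```bash
python3 -m jog '[[0.2,-0.01,0,0,0],[0.2,-0.03,0,0,0],[0.2,-0.06,0,0,0],[0.4,-0.1,0,0.03,0],[0.8,-0.14,0.0,0.07,0],[0.8,-0.14,0.0,0.12,0],[0.8,-0.14,0.0,0.17,0],[0.8,-0.14,0.0,0.22,0],[0.8,-0.14,0.0,0.26,0],[0.8,-0.14,0,0.26,0]]' 20
python3 - <<'E'
from h import *
o=env.observe();print(o['position'],o['ft_force'])
crop('side',290,150,380,310,4,'s12.png')
crop('top',310,170,410,250,6,'t12.png')
E
```

```text
time_s: 21.95
position: [0.5763, 0.0744, 0.2215]
tool_rot: [[0.001, -0.962, 0.274], [0.001, 0.274, 0.962], [-1.0, -0.001, 0.001]]
ft_force: [-0.9, -0.2, -1.0]
grip_width: 0.0769
[0.57630267 0.07437203 0.22145579] [-0.86274859 -0.16216241 -1.01340847]
```

View pics/s12.png

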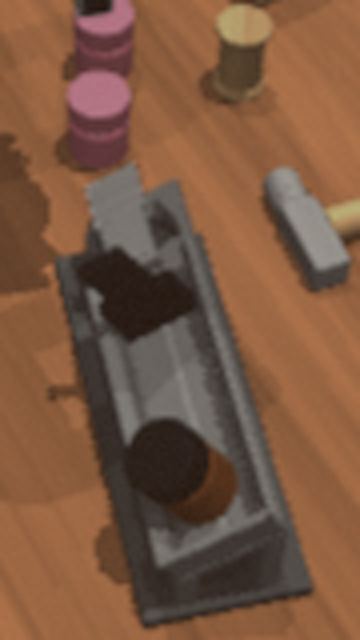

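View pics/t12.png

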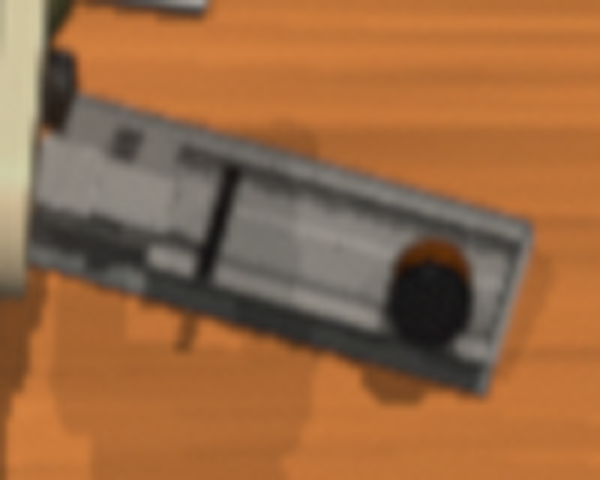

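Run:
```python
from h import *
R=lane(0);O=np.array([.510,-.223,.06])
for x in(-5,0):
  for z in (56,):
    p=O+R@np.array([x,40,z])/1e3; print(x,proj('top',p),proj('side',p))
print('obs top',380.7,219.9+.3,'side',290+167/4-.4,150+461/4-.4)
```

```text
-5 [380.44603699 220.46430739] [328.5091234  262.09460918]
0 [380.91029022 218.97598899] [330.51825354 261.11288458]
obs top 380.7 220.20000000000002 side 331.35 264.85
```

```bash
python3 -m jog '[[0.8,0,0.015,0.05,0],[0.8,0,0.03,0.1,0],[0.8,0,0.045,0.15,0],[0.8,0.03,0.06,0.2,0],[0.8,0.06,0.068,0.232,0],[0.8,0.09,0.068,0.232,0],[0.8,0.09,0.068,0.232,0],[0.8,0.09,0.068,0.232,0]]' 25
python3 - <<'E'
from h import *
o=env.observe();print(o['position'],o['ft_force'])
crop('side',220,80,330,200,4,'s13.png')
p=o['position'];z=o['tool_rot'][:,2]
for s in(-1,1): print(proj('side',p+s*.0384*z+np.array([0,0,-.012])))
E
```

```text
time_s: 22.85
position: [0.5761, 0.3099, 0.1319]
tool_rot: [[0.0, -0.96, 0.281], [-0.0, 0.281, 0.96], [-1.0, -0.0, -0.0]]
ft_force: [0.8, -0.0, 0.7]
grip_width: 0.0768
[0.57609354 0.30989588 0.13189654] [ 0.77036626 -0.0334233   0.65465956]
[271.90512749 123.32286217]
[267.99219851 106.0530499 ]
```

View pics/s13.png

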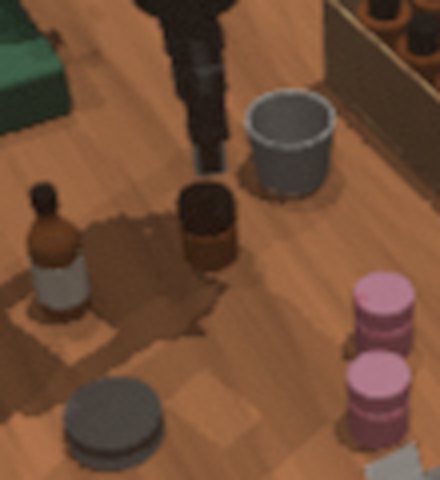

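```bash
python3 -m jog '[[0.8,0.03,0.002,0.006,0],[0.8,0.07,0.002,0.006,0],[0.8,0.098,0.002,0.006,0],[0.8,0.098,0.002,0.006,0],[-0.2,0.098,0.002,0.006,0],[-0.2,0.098,0.002,0.006,0],[-0.2,0.098,0.002,0.006,0],[-0.2,0.098,0.002,0.006,0],[-0.2,0.098,0.002,0.006,0]]' 25
python3 -m jog '[[-0.2,0,0,0,0],[-0.2,-0.03,0,0,0],[-0.2,-0.08,0,0,0],[-0.2,-0.12,0,0,0],[-0.2,-0.16,0,0,0],[-0.2,-0.17,0,0,0],[-0.2,-0.17,0,0,0]]' 25
python3 - <<'E'
from h import *
o=env.observe();print(o['position'],o['ft_force'])
crop('side',220,60,330,200,4,'s14.png')
E
```

```text
time_s: 23.8
position: [0.5768, 0.318, 0.0361]
tool_rot: [[0.006, -0.96, 0.279], [0.001, 0.279, 0.96], [-1.0, -0.005, 0.003]]
ft_force: [1.2, 0.1, 6.0]
grip_width: 0.0434
time_s: 24.5
position: [0.5755, 0.3178, 0.2056]
tool_rot: [[0.005, -0.96, 0.279], [0.001, 0.279, 0.96], [-1.0, -0.004, 0.003]]
ft_force: [-0.7, 1.0, -2.4]
grip_width: 0.0435
[0.57552615 0.31779878 0.20557546] [-0.65019225  0.95446486 -2.35178087]
```

View pics/s14.png

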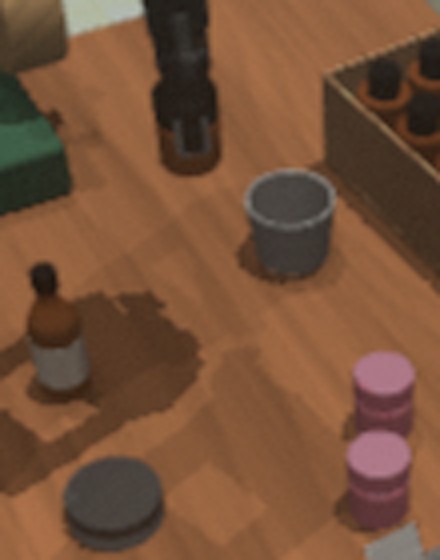

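```bash
python3 -m jog '[[-0.2,0,-0.008,-0.04,0],[-0.2,0,-0.016,-0.08,0],[-0.2,0,-0.024,-0.12,0],[-0.2,0,-0.032,-0.16,0],[-0.2,0,-0.04,-0.2,0],[-0.2,0,-0.048,-0.24,0],[-0.2,0,-0.056,-0.28,0],[-0.2,0,-0.064,-0.32,0],[-0.2,0,-0.072,-0.36,0],[-0.2,0,-0.08,-0.4,0],[-0.2,0,-0.086,-0.433,0],[-0.2,0,-0.086,-0.433,0],[-0.2,0,-0.086,-0.433,0]]' 20
python3 cmp.py cmp6.png -1 0 10
```

```text
time_s: 25.85
position: [0.5362, -0.1221, 0.2013]
tool_rot: [[-0.003, -0.96, 0.28], [0.002, 0.28, 0.96], [-1.0, 0.003, 0.001]]
ft_force: [0.8, 0.5, -1.9]
grip_width: 0.043
[ 0.53622324 -0.12213771  0.20126436] [ 0.75387041  0.54320707 -1.89719705]
```

View pics/cmp6.png

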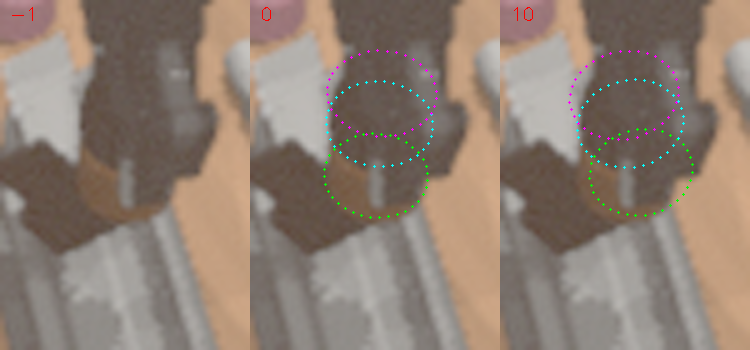

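```bash
python3 -m jog '[[-0.2,0.03,-0.0015,0,0],[-0.2,0.055,-0.0015,0,0],[-0.2,0.064,-0.0015,0,0],[-0.2,0.064,-0.0015,0,0],[-0.2,0.067,-0.0015,0,0],[-0.2,0.067,-0.0015,0,0]]' 20; python3 -m jog '[[-0.2,0.002,0,0,0],[-0.2,0.004,0,0,0],[-0.2,0.004,0,0,0]]' 20
```

```text
time_s: 26.5
position: [0.5387, -0.1224, 0.1366]
tool_rot: [[0.001, -0.96, 0.279], [-0.001, 0.279, 0.96], [-1.0, -0.001, -0.0]]
ft_force: [-0.0, -0.0, -1.0]
grip_width: 0.0433
time_s: 26.8
position: [0.5386, -0.1226, 0.1333]
tool_rot: [[0.002, -0.96, 0.279], [-0.001, 0.279, 0.96], [-1.0, -0.002, -0.0]]
ft_force: [-3.0, 0.7, 9.1]
grip_width: 0.0437
```

```bash
python3 -m jog '[[-0.2,0.002,0.001,0,0],[-0.2,0.003,0.0025,0,0],[-0.2,0.004,0.0045,0,0],[-0.2,0.005,0.0065,0,0],[-0.2,0.005,0.0068,0,0]]' 20;python3 -m jog '[[-0.2,0.001,0.0015,0,0],[-0.2,0.003,0.003,0,0],[-0.2,0.004,0.0045,0,0],[-0.2,0.005,0.006,0,0],[-0.2,0.005,0.006,0,0]]' 20
```

```text
time_s: 27.3
position: [0.5332, -0.1212, 0.129]
tool_rot: [[0.006, -0.96, 0.279], [-0.002, 0.279, 0.96], [-1.0, -0.006, -0.001]]
ft_force: [0.9, 0.4, 9.0]
grip_width: 0.0432
time_s: 27.8
position: [0.5275, -0.1195, 0.1236]
tool_rot: [[0.005, -0.96, 0.279], [-0.002, 0.279, 0.96], [-1.0, -0.006, -0.001]]
ft_force: [1.8, 0.2, 7.7]
grip_width: 0.0433
```

```bash
python3 -m jog '[[-0.2,0.002,0.002,0,0],[-0.2,0.003,0.003,0,0],[-0.2,0.005,0.005,0,0],[-0.2,0.007,0.0065,0,0],[-0.2,0.007,0.0065,0,0]]' 20;python3 -m jog '[[-0.2,-0.01,0,0,0],[-0.2,-0.03,0,0,0],[-0.2,-0.04,0,0,0],[-0.2,-0.04,0,0,0]]' 20; python3 cmp.py cmp7.png -1 20 30
```

```text
time_s: 28.3
position: [0.5209, -0.1177, 0.1164]
tool_rot: [[0.004, -0.96, 0.279], [-0.002, 0.279, 0.96], [-1.0, -0.005, -0.001]]
ft_force: [-0.3, -0.4, 7.2]
grip_width: 0.0435
time_s: 28.7
position: [0.5204, -0.1174, 0.1563]
tool_rot: [[0.003, -0.96, 0.279], [-0.001, 0.279, 0.96], [-1.0, -0.003, -0.001]]
ft_force: [0.4, 0.2, -2.0]
grip_width: 0.0436
[ 0.52035171 -0.11735219  0.15632832] [ 0.44950031  0.23907676 -1.97328011]
```

View pics/cmp7.png

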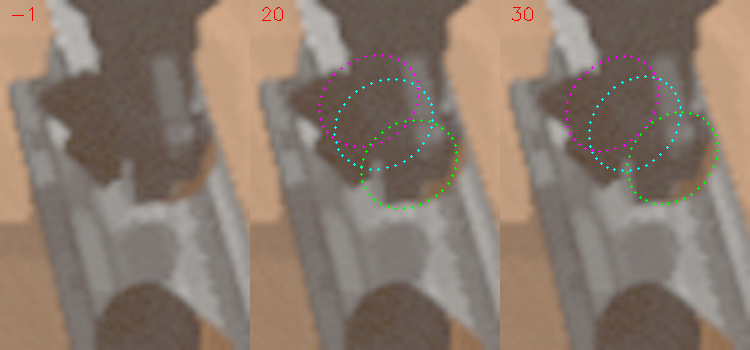

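```bash
python3 -m jog '[[-0.2,0.0,0.01,0,0],[-0.2,0.015,0.017,0,0],[-0.2,0.034,0.017,0,0],[-0.2,0.039,0.017,0,0],[-0.2,0.039,0.017,0,0]]' 20
python3 -m jog '[[-0.2,0.0087,-0.005,0,0],[-0.2,0.0165,-0.0095,0,0],[-0.2,0.0205,-0.012,0,0],[-0.2,0.0225,-0.013,0,0],[-0.2,0.0225,-0.013,0,0]]' 20
```

```text
time_s: 29.25
position: [0.5028, -0.1121, 0.115]
tool_rot: [[-0.002, -0.96, 0.279], [0.001, 0.279, 0.96], [-1.0, 0.002, 0.0]]
ft_force: [0.2, -0.4, -0.3]
grip_width: 0.0431
time_s: 29.75
position: [0.5176, -0.1176, 0.0958]
tool_rot: [[0.006, -0.96, 0.279], [-0.004, 0.279, 0.96], [-1.0, -0.007, -0.002]]
ft_force: [-1.2, -5.5, 2.2]
grip_width: 0.0436
```

```bash
python3 -m jog '[[-0.2,-0.003,0.002,-0.003,0],[-0.2,-0.003,0.002,-0.006,0],[-0.2,-0.003,0.002,-0.008,0],[-0.2,-0.003,0.002,-0.008,0]]' 20; python3 cmp.py cmp8.png -1 30
```

```text
time_s: 30.15
position: [0.5121, -0.1235, 0.0962]
tool_rot: [[0.0, -0.96, 0.279], [-0.0, 0.279, 0.96], [-1.0, -0.0, -0.0]]
ft_force: [-0.2, -1.5, -0.8]
grip_width: 0.0431
[ 0.51214554 -0.12345587  0.09623749] [-0.23048635 -1.50180242 -0.80369721]
```

View pics/cmp8.png

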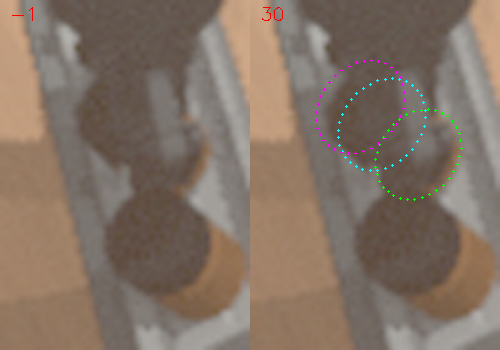

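```bash
python3 -m jog '[[-0.2,0.003,-0.0015,0,0],[-0.2,0.006,-0.0035,0,0],[-0.2,0.006,-0.0035,0,0]]' 20; python3 -m jog '[[-0.2,0.0015,-0.001,0,0],[-0.2,0.003,-0.0015,0,0],[-0.2,0.003,-0.0015,0,0]]' 20
```

```text
time_s: 30.5
position: [0.5151, -0.1245, 0.0898]
tool_rot: [[-0.001, -0.96, 0.279], [-0.001, 0.279, 0.96], [-1.0, 0.001, -0.001]]
ft_force: [-2.6, -4.9, -0.5]
grip_width: 0.0433
time_s: 30.8
position: [0.516, -0.1247, 0.0881]
tool_rot: [[-0.001, -0.96, 0.278], [-0.001, 0.278, 0.96], [-1.0, 0.001, -0.001]]
ft_force: [-8.6, -2.5, 11.0]
grip_width: 0.0434
```

```bash
python3 -m jog '[[-0.2,-0.003,0.001,-0.002,0],[-0.2,-0.003,0.001,-0.004,0],[-0.2,-0.003,0.001,-0.006,0],[-0.2,-0.003,0.001,-0.006,0]]' 20; python3 cmp.py cmp9.png -1 30
```

```text
time_s: 31.2
position: [0.514, -0.13, 0.09]
tool_rot: [[-0.0, -0.96, 0.279], [0.0, 0.279, 0.96], [-1.0, 0.0, 0.0]]
ft_force: [-0.1, 1.4, -0.7]
grip_width: 0.0436
[ 0.51400979 -0.12998602  0.09002133] [-0.07945539  1.38641978 -0.65231445]
```

View pics/cmp9.png

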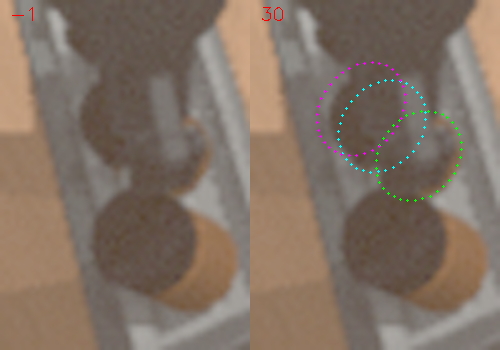

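```bash
python3 -m jog '[[-0.2,0.0015,-0.001,0,0],[-0.2,0.004,-0.001,0,0],[-0.2,0.004,-0.001,0,0]]' 20; python3 -m jog '[[-0.2,0.001,0.0,0,0],[-0.2,0.003,0.001,0,0],[-0.2,0.003,0.001,0,0]]' 20
```

```text
time_s: 31.55
position: [0.5144, -0.1299, 0.0869]
tool_rot: [[-0.001, -0.96, 0.279], [0.0, 0.279, 0.96], [-1.0, 0.001, 0.0]]
ft_force: [-5.9, 1.9, 8.8]
grip_width: 0.0432
time_s: 31.85
position: [0.5139, -0.1297, 0.0849]
tool_rot: [[0.001, -0.96, 0.279], [-0.001, 0.279, 0.96], [-1.0, -0.001, -0.0]]
ft_force: [-8.1, 3.4, 17.7]
grip_width: 0.0434
```

```bash
python3 -m jog '[[-0.2,0.001,0.0005,0,0],[-0.2,0.002,0.001,0,0],[-0.2,0.002,0.001,0,0]]' 20; python3 -m jog '[[-0.2,0.001,0.0,0,0],[-0.2,0.002,0.0,0,0],[-0.2,0.002,0.0,0,0]]' 20
```

```text
time_s: 32.15
position: [0.5139, -0.1297, 0.0848]
tool_rot: [[0.004, -0.96, 0.278], [-0.002, 0.278, 0.96], [-1.0, -0.005, -0.001]]
ft_force: [-10.4, 5.2, 33.6]
grip_width: 0.0431
time_s: 32.45
position: [0.5142, -0.1299, 0.0841]
tool_rot: [[0.006, -0.961, 0.278], [-0.003, 0.278, 0.961], [-1.0, -0.006, -0.001]]
ft_force: [-11.8, 7.3, 45.5]
grip_width: 0.0433
```

```bash
python3 -m jog '[[-0.2,-0.003,0,0,0],[-0.2,-0.006,0,0,0],[-0.2,-0.006,0,0,0]]' 20; python3 cmp.py cmp10.png -1 20 30
```

```text
time_s: 32.75
position: [0.5131, -0.1296, 0.0854]
tool_rot: [[0.0, -0.96, 0.279], [0.0, 0.279, 0.96], [-1.0, -0.0, 0.0]]
ft_force: [0.6, -0.2, -1.4]
grip_width: 0.0436
[ 0.51309459 -0.1296273   0.0853561 ] [ 0.6179712  -0.22383128 -1.41349904]
```

View pics/cmp10.png

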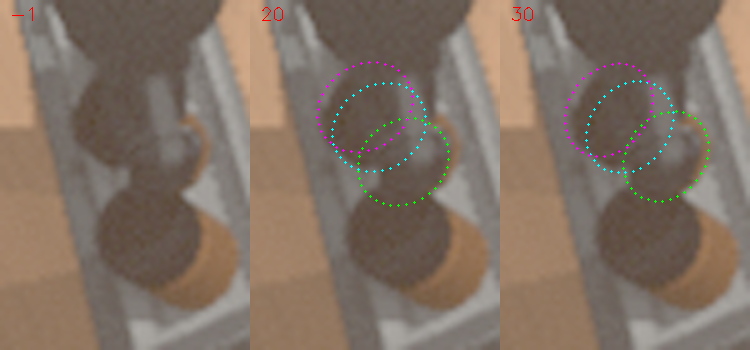

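```bash
python3 -m jog '[[0.08,0,0,0,0],[0.12,0,0,0,0],[0.16,0,0,0,0],[0.18,0,0,0,0],[0.18,0,0,0,0]]' 20; python3 -m jog '[[0.18,-0.01,0,0,0],[0.18,-0.03,0,0,0],[0.18,-0.06,0,0,0],[0.18,-0.1,0,0,0],[-0.5,-0.12,0,0.04,0],[-1,-0.12,0,0.08,0],[-1,-0.12,0,0.12,0],[-1,-0.12,0,0.146,0],[-1,-0.12,0,0.146,0]]' 20;python3 - <<'E'
from h import *
o=env.observe();print(o['position'],o['ft_force'])
crop('side',290,150,380,310,4,'s15.png')
crop('top',310,170,410,250,6,'t15.png')
E
```

```text
time_s: 33.3
position: [0.5129, -0.1299, 0.0852]
tool_rot: [[-0.0, -0.96, 0.279], [-0.0, 0.279, 0.96], [-1.0, 0.0, -0.0]]
ft_force: [-0.9, -1.0, -0.5]
grip_width: 0.0501
time_s: 34.2
position: [0.554, 0.0133, 0.206]
tool_rot: [[0.001, -0.961, 0.275], [0.001, 0.275, 0.961], [-1.0, -0.001, 0.001]]
ft_force: [0.1, -0.5, 0.3]
grip_width: -0.0001
[0.5540168  0.01327339 0.20602627] [ 0.11703843 -0.54857012  0.26953191]
```

View pics/s15.png

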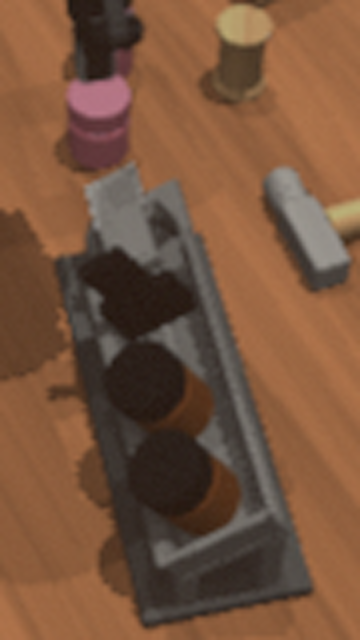

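View pics/t15.png

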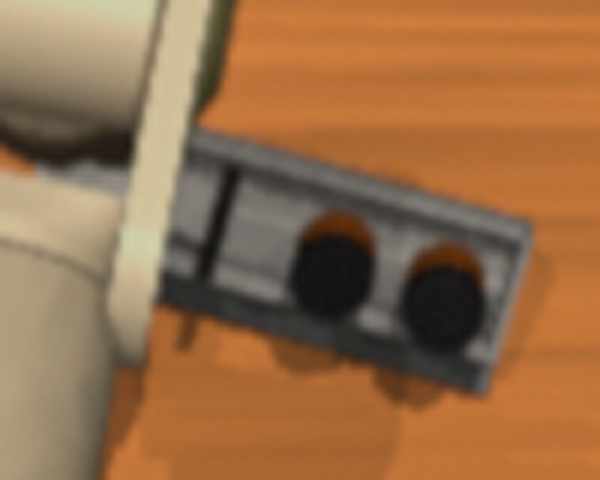

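```bash
python3 -m jog '[[-1,0.03,0,0.006,0],[-1,0.07,0,0.006,0],[-1,0.096,0,0.006,0],[-1,0.096,0,0.006,0]]' 20
python3 - <<'E'
from h import *
o=env.observe();p=o['position'];print(p,o['ft_force'],'e',.96*p[0]-.279*p[1]-.5515,'y',.279*p[0]+.96*p[1]+.0718)
crop('side',280,150,360,250,5,'s16.png')
E
```

```text
time_s: 34.7
position: [0.5537, 0.0152, 0.1066]
tool_rot: [[-0.007, -0.96, 0.281], [0.001, 0.281, 0.96], [-1.0, 0.007, -0.001]]
ft_force: [-0.4, -0.1, 1.4]
grip_width: -0.0004
[0.55366633 0.01522064 0.10663332] [-0.43566216 -0.10427672  1.35952647] e -0.024226879411195945 y 0.24088472343029446
```

View pics/s16.png

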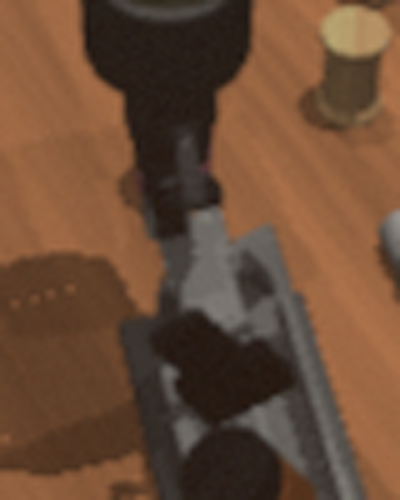

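```bash
python3 -m jog '[[-1,0.003,-0.004,0.004,0],[-1,0.006,-0.005,0.004,0],[-1,0.008,-0.006,0.004,0],[-1,0.008,-0.006,0.004,0]]' 20; python3 -m jog '[[-1,0.002,-0.001,0,0],[-1,0.004,-0.002,0,0],[-1,0.005,-0.003,0,0],[-1,0.005,-0.003,0,0]]' 20
```

```text
time_s: 35.15
position: [0.5625, 0.0183, 0.1016]
tool_rot: [[0.001, -0.96, 0.279], [-0.0, 0.279, 0.96], [-1.0, -0.001, -0.0]]
ft_force: [-0.7, 0.1, -0.2]
grip_width: 0.0002
time_s: 35.55
position: [0.5653, 0.0183, 0.0967]
tool_rot: [[0.001, -0.96, 0.279], [0.001, 0.279, 0.96], [-1.0, -0.0, 0.001]]
ft_force: [-1.0, 3.5, 4.2]
grip_width: 0.0001
```

```bash
python3 -m jog '[[-1,0.002,-0.001,0,0],[-1,0.004,-0.002,0,0],[-1,0.006,-0.003,0,0],[-1,0.007,-0.004,0,0],[-1,0.007,-0.004,0,0],[-1,0.007,-0.004,0,0],[-1,0.007,-0.004,0,0]]' 20
python3 - <<'E'
from h import *
crop('side',280,150,380,310,3.7,'s17.png')
E
```

```text
time_s: 36.25
position: [0.5692, 0.0171, 0.0894]
tool_rot: [[0.001, -0.96, 0.279], [0.001, 0.279, 0.96], [-1.0, -0.0, 0.001]]
ft_force: [0.3, 5.6, 3.7]
grip_width: 0.0002
```

View pics/s17.png

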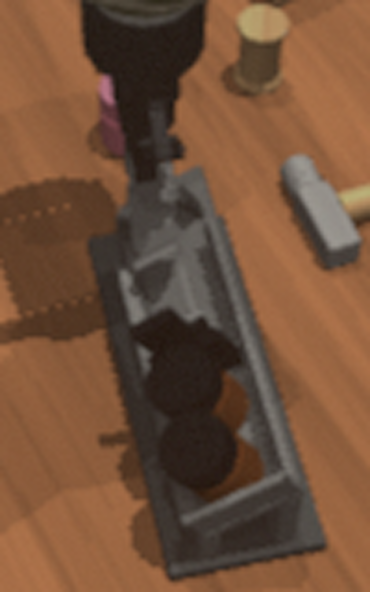

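```bash
python3 -m jog '[[-1,0,0,0,0],[-1,0,0,0,0],[-1,0,0,0,0],[-1,0,0,0,0],[-1,0,0,0,0],[-1,0,0,0,0],[-1,0,0,0,0],[-1,0,0,0,0],[-1,-0.01,0.005,0.003,0],[-1,-0.03,0.012,0.01,0],[-1,-0.06,0.012,0.03,0],[-1,-0.1,0.012,0.06,0],[-1,-0.12,0.012,0.1,0],[-1,-0.12,0.012,0.13,0],[-1,-0.12,0.012,0.13,0],[-1,-0.12,0.012,0.13,0]]' 20
python3 - <<'E'
from h import *
o=env.observe();print(o['position'],o['ft_force'])
crop('side',280,150,380,310,3.7,'s18.png')
crop('top',310,170,410,250,7,'t18.png')
crop('top',150,80,430,320,2.5,'t19.png')
R=lane(0);O=np.array([.510,-.223,.06])
for y in(22,66): 
    p=O+R@np.array([-4,y,56])/1e3; print(proj('top',p),proj('side',p))
for l in((0,88,80),(0,84,80)): p=O+R@np.array(l)/1e3; print(l,proj('top',p),proj('side',p))
E
```

```text
time_s: 37.9
position: [0.5934, 0.1447, 0.2092]
tool_rot: [[-0.001, -0.961, 0.278], [-0.001, 0.278, 0.961], [-1.0, 0.0, -0.001]]
ft_force: [-0.2, -0.2, 0.7]
grip_width: -0.0001
[0.59340235 0.14467893 0.20916624] [-0.23910176 -0.20931113  0.71851916]
[386.28422863 221.80745618] [330.90865103 269.20936134]
[372.25537309 217.80163435] [326.11190427 251.65909774]
(0, 88, 80) [365.21726842 217.19939802] [320.15312373 238.24337865]
(0, 84, 80) [366.50927954 217.56856382] [320.5631499  239.76694068]
```

View pics/s18.png

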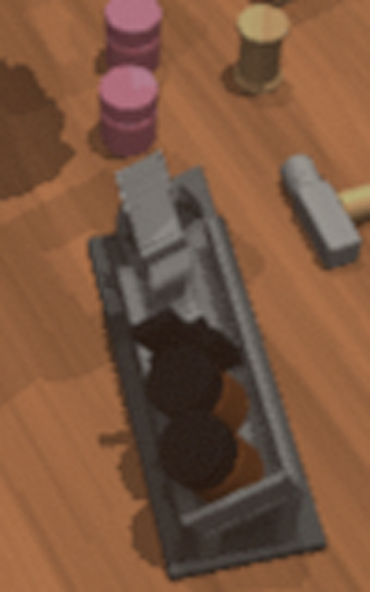

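View pics/t18.png

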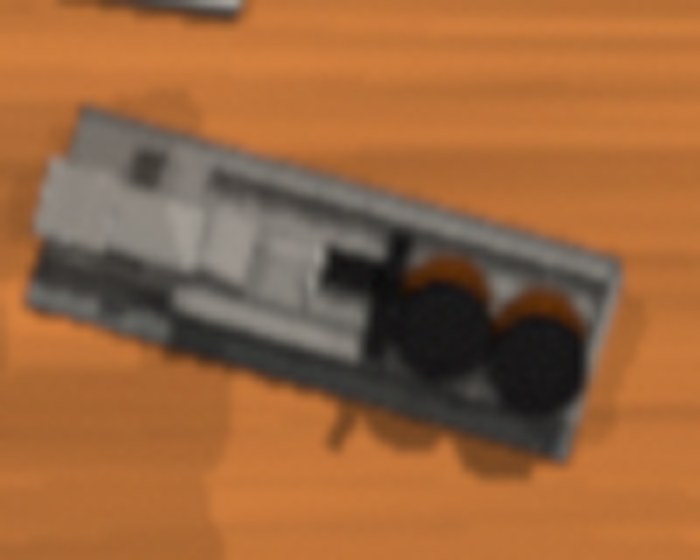

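View pics/t19.png

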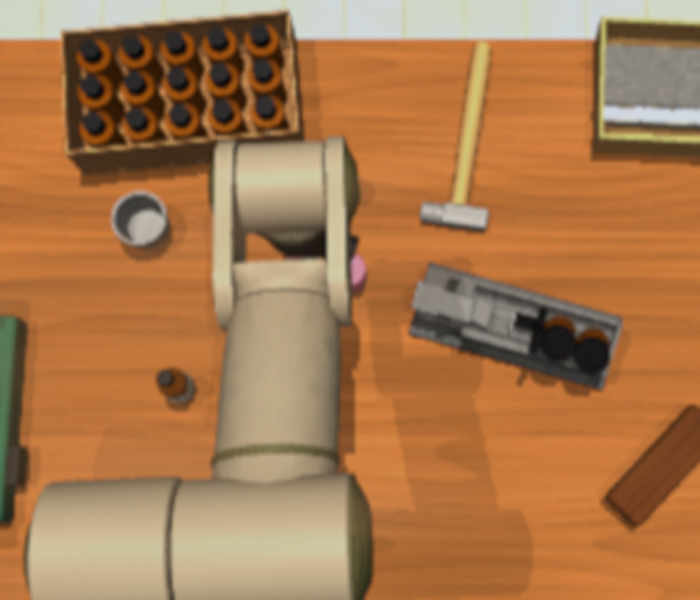

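Run:
```python
from h import *
print(env.close_job(), env.observe()['time_s'])
```

```text
the job is handed in; nothing more can be done
the job is handed in; nothing more can be done
```

I've handed the job in. As far as I can tell the dispenser is refilled and closed, but no verdict was reported and the pusher and catch joints could not be read.

- **Pusher:** I pulled it back until the catch held. The pull on the gripper dropped from about 6 N to 2 N as I eased off, and the pictures showed the pusher staying back after I let go.
- **Jars:** The tool can only point straight down, so I tilted each jar about 30° in the grip by pressing its base edge on the lane's rims. I then pressed each one flat on the floor before releasing it.
    - My first try at tilting the first jar inside the lane jammed at about 47 N. I backed out and tilted it on the far lip instead.
    - While lowering the second jar, something pushed the gripper back with about 5 N, probably the pusher. I moved the jar about 14 mm toward the end stop and the force went away.
- **Closing up:** I pressed the tab and the pusher sprang forward. The robot then drew clear with no contact force.

**Last checks:**
- **Row:** Both jars stand lid up in a closed row at the end stop with the pusher behind them. In the top view both lid centres are within about 1.5 px (roughly 4 mm) of where a closed row should be. The second jar sits slightly further across the lane than the first.
- **Catch:** The tab looks back at rest.
- **Other things:** Those I could see look untouched, but the arm hid the polish tin and the spool in the last top view. I did not measure how far anything else had moved.
- **Cameras:** The two cameras disagreed by about 5 mm throughout.

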